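# Fill the clip rack of model vans behind the show locomotive

### The arm

A 7-joint arm with a two-finger parallel gripper is mounted at the origin on the work surface. World frame = base frame: x ahead of the robot, y to its left, z up, the work surface at z = 0. Lengths are in m, angles in rad, forces in N, time in s.
With the tool pointing down it reaches from about 0.4 to 0.85 m from the base axis. Payload 10.4 kg.
Tool frame: the origin (TCP) lies between the finger pads; the fingertips stand ahead of it and the grasp point (between the pads) lies 5 mm behind it (manip.tip_extent is the z of the fingertips in the tool frame, in m); z points along the fingers, y is the line along which they close (so a half turn about z gives the same grasp; the last joint's range is limited). The gripper opens to 85 mm and grips with 20 to 120 N. Pads are 22 mm wide; open, the fingers measure 114 mm over their backs; the gripper's body (76 mm by 85 mm) begins 54 mm behind the grasp point. The pads swing forward as they close: fully open they stand 13 mm farther back than shut.
Start: joints at [1.207, 0.332, -0.065, 1.46, 0.022, 1.35, -0.088], TCP at [0.209, -0.589, 0.245] pointing down, gripper open.
Joint ranges: [-2.6, 2.6], [-0.5, 2.12], [-1.47, 1.34], [0.16, 2.42], [-1.27, 4.41], [0.06, 2.06], [-2.6, 2.6]. Speed limits (rad/s): [2.22, 2.22, 2.79, 2.79, 3.14, 3.14, 3.14].

### API

Orientations are given as a unit quaternion [x, y, z, w].
In Python, from workcell import status, viewer, manip gives the robot as it stands.
- The arm moves only by the tool play_rows, never from a script. Its argument "plan" is one flat list of numbers, 7 for each row, row after row: the turn, a rotation vector about the tool's x, y, z in degrees, then the shift along the tool's x, y, z in m, then the opening, from 0 (shut) to 1 (fully open). In form: [ax, ay, az, dx, dy, dz, grip, ax, ay, az, dx, dy, dz, grip, ...]. A call has 1 to 20 rows; each row is the pose to reach, as a shift and turn from the pose commanded when the call began, along the tool's axes at that moment; what a row does not reach only later rows make up. A row lasts 1/8 s, in which the tool goes at most 62.5 mm and 10.7 degrees, less where a joint would pass 70% of its speed; a pose out of reach is approached as far as the arm can. A call with a gripper value outside its range is refused whole. The fingers move at their own pace and stop on an object; "squeeze" is the grip in N (left out, the last holds). Time passes only in rows, so rows that repeat a pose let the fingers close. It gives the time, the measured TCP pose, the force, the opening and the grip force at its end, in the units of the state.
- status.get_obs(): the state, without advancing time (a new reading comes with each control period).
- viewer.camera(name): name is "scene" or "side" or "wrist"; returns the picture (480x640x3 uint8, red, green, blue); there is no depth.
- viewer.camera_model(name): a dict with "fx", "fy", "cx", "cy" (pixels), "R" (3x3) and "t" (3): a world point X has camera coordinates R X + t. Camera axes: x right, y down, z forward; pixel columns grow to the right and rows downward; lengths in m; the calibration is good to about 2 mm. A picture is of the moment at which its call begins: read the wrist's pose just before it. camera_model takes no time and is no camera call; for the wrist camera it gives the pose at the moment of the call.
- manip.hand_in(): hands the job in; it is judged then, once.
The state is a dict: "clock": time; "joint_pos": joint angles; "joint_velocities": joint speeds; "tau": joint torques, N m; "position": TCP position; "ee_rot": TCP orientation; "ft_force": force on the tool from outside, world axes, zero at the start; "torque": the same for the moment, N m; "grip_width": opening from 0.0 (shut) to 1.0 (fully open); "grasp_force": force on a finger pad.
Only numpy, scipy, OpenCV 4.12 (cv2) and the standard library are available. Lean on these libraries where they do the work, as an engineer would, in place of code of your own. Each camera call takes 0.05 s, during which the arm holds its last target. There are 200 camera calls.

### The job

Slide the wooden plinth with the show locomotive sideways along the table, without lifting it, from the corner marks in front of the display rack to the empty corner marks beside them. Then set every closed van on the rack's rails, one to a bay, and press it sideways under the two spring clips until it snaps fully home against its stops. When all the vans are home, slide the plinth back, again without lifting it, and leave it squarely within the front marks with the locomotive still standing on it; do not disturb the other goods on the table.

Things in the scene. Friction and masses are not known exactly. Their poses are not given: they have to be found in the camera images.
- plinth: wooden plinth, 90 (x) x 150 (y) x 16 mm, about 0.55 kg. Origin: centre of its underside. To grip it: an upright brass lug, 12 mm thick in x, 44 mm wide in y, from 16 to 56 mm above the underside, centred at x = +30 mm, y = 0. The locomotive stands loose on the other half. Slide it only: raising it over 8 mm or tipping it over 0.1 rad is a failure
- loco: black tank locomotive, loose, 106 x 34 x 47 mm (a 14 mm chimney to 48 mm), 0.2 kg, standing on the plinth with its length along the plinth's y, its centre line about 27 mm to the plinth's -x side. Origin: centre of its underside; x along its length
- mark_front: four white corner marks flat on the table in front of the rack, outlining a place 96 x 160 mm a little larger than the plinth; the plinth starts about here. Origin: centre, on the table; axes as the plinth's axes when it stands squarely in it
- mark_aside: the same four white corner marks at the empty place to the left (+y) of mark_front. Origin and axes likewise
- rack: rack fixed to the table, 121 (x) x 360 (y) mm. Origin on the table; y from -192 to +168 mm. Two rails along y, tops 20 mm up, cover x = 29 to 59 and -59 to -29 mm; the gap between has its floor 4 mm up. Outer lips, 8 mm above the rails, inner faces at x = +-56 mm: a van laid along x, its centre at x = 0, has 6 mm to spare at each end. Four bays 85 mm apart, entered towards +y
- bay0 (a point): home place of bay 0 (the rack's -y end): where the origin of a van lies when home, on the rails 20 mm above the table; axes as the rack's. Set a van on the rails, along x, with its centre 38 to 43 mm to the -y side of this point, then push it towards +y. Black stops (at x = +-38 mm) meet its side when home
- bay1 (a point): home place of bay 1: where the origin of a van lies when home, on the rails 20 mm above the table; axes as the rack's. Set a van on the rails, along x, with its centre 38 to 43 mm to the -y side of this point, then push it towards +y. Black stops (at x = +-38 mm) meet its side when home
- bay2 (a point): home place of bay 2: where the origin of a van lies when home, on the rails 20 mm above the table; axes as the rack's. Set a van on the rails, along x, with its centre 38 to 43 mm to the -y side of this point, then push it towards +y. Black stops (at x = +-38 mm) meet its side when home
- bay3 (a point): home place of bay 3 (the rack's +y end): where the origin of a van lies when home, on the rails 20 mm above the table; axes as the rack's. Set a van on the rails, along x, with its centre 38 to 43 mm to the -y side of this point, then push it towards +y. Black stops (at x = +-38 mm) meet its side when home
- clips0 (a point): midway between the two clip noses of bay 0 when shut; the other bays are alike. Each bay has 2 steel spring clips, 10 mm wide, at x = +-38 mm: arms over the roof (top 54 mm above the table), round noses 8 mm in diameter, 13.5 mm to -y of the bay point, 19.5 to 27.5 mm above the rails. The roof lifts the noses as the van is pushed in (5 to 20 N in all); they drop behind it and hold it
- van1: closed model van with flat sides and a round barrel roof, 100 (x) x 24 (y) x 26 mm, about 0.07 kg; may be absent. Sides are flat from 5 to 14 mm above the underside, the roof is a half round of radius 12 mm above that. Origin: centre of its underside; x along its length; either end may face either way on the rack. Paint has no meaning. Lies upright on the table at the start
- van2: closed model van with flat sides and a round barrel roof, 100 (x) x 24 (y) x 26 mm, about 0.07 kg; may be absent. Sides are flat from 5 to 14 mm above the underside, the roof is a half round of radius 12 mm above that. Origin: centre of its underside; x along its length; either end may face either way on the rack. Paint has no meaning. Lies upright on the table at the start
- van3: closed model van with flat sides and a round barrel roof, 100 (x) x 24 (y) x 26 mm, about 0.07 kg; may be absent. Sides are flat from 5 to 14 mm above the underside, the roof is a half round of radius 12 mm above that. Origin: centre of its underside; x along its length; either end may face either way on the rack. Paint has no meaning. Lies upright on the table at the start
- van4: closed model van with flat sides and a round barrel roof, 100 (x) x 24 (y) x 26 mm, about 0.07 kg; may be absent. Sides are flat from 5 to 14 mm above the underside, the roof is a half round of radius 12 mm above that. Origin: centre of its underside; x along its length; either end may face either way on the rack. Paint has no meaning. Lies upright on the table at the start
- jar: paint jar 28 mm in diameter, 34 mm high, near the vans; leave alone. Origin: centre of its underside
- flatwagon: open flat wagon 98 x 26 x 12 mm, no roof, not one of the vans; leave alone. Origin: centre of its underside
- screwdriver: screwdriver 160 mm long lying on the table; leave alone. Origin about mid-handle
- tumbler: red tumbler 68 mm in diameter, 100 mm high; leave alone. Origin: centre of its underside
- stockbox: cardboard box 70 x 160 x 50 mm; leave alone. Origin: centre of its underside
- dish: white dish 80 mm in diameter, 25 mm high; leave alone. Origin: centre of its underside
Mind the look-alikes: they are no part of the job. What is shaped like the van2 but purple or white is not meant. What is shaped like the plinth but blue is not meant.

How it is judged:
By the outcome, as a careful person would: the job done as asked, in the order asked, and still so for the second after the job is handed in, with the robot touching nothing.
Of van1, van2, van3, van4 only 3 to 4 are there at a start; the rules pass over those that are not, and their reading is None.
At some moment in a run one of van1, van2, van3, van4 may be knocked a few centimetres aside while the robot is not near it.
It also fails if it takes over 208 s, if anything falls off the work surface, if the arm or the gripper's body presses on something with over 40 N, if the wrist force passes 120 N, or if a joint passes its speed limit or range.

## Working session

There is one attempt and no reset: what is moved stays moved. The work goes in short steps, Python scripts to look and compute and a tool call to move; the robot and the scene stay as the last step left them, time stands still between calls to the robot, and variables do not carry over. Pictures are saved under pics/ and viewed, at most 14 in all, crops included, and the job is handed in when it is done.

Besides the shell and the picture viewer there is one more tool, called by a JSON object that holds its "fn" and its "kwargs". play_rows: Moves the arm, as the interface text tells. Its arguments: {"type":"object","properties":{"plan":{"type":"array","items":{"type":"number"}},"squeeze":{"type":"number"}},"required":["plan"]}

```bash
mkdir -p pics; ls; cat > h.py <<'E'
import numpy as np, cv2
from workcell import status, viewer, manip
from scipy.spatial.transform import Rotation as Ro
def snap(name,fn=None):
    m=viewer.camera_model(name); im=np.array(viewer.camera(name))[:,:,::-1].copy()
    if fn: cv2.imwrite('pics/'+fn,im)
    return im,m
def ray(m,uv,z):
    R=np.array(m['R']);t=np.array(m['t']);uv=np.atleast_2d(uv)
    d=np.c_[(uv[:,0]-m['cx'])/m['fx'],(uv[:,1]-m['cy'])/m['fy'],np.ones(len(uv))]@R
    c=-R.T@t
    return c+d*((z-c[2])/d[:,2])[:,None]
def proj(m,X):
    X=np.atleast_2d(X)@np.array(m['R']).T+np.array(m['t'])
    return np.c_[m['fx']*X[:,0]/X[:,2]+m['cx'],m['fy']*X[:,1]/X[:,2]+m['cy']]
def tool():
    o=status.get_obs(); return np.array(o['position']),Ro.from_quat(o['ee_rot']),o
E
python3 - <<'E'
from h import *
p,r,o=tool(); print(o); print(r.as_matrix().round(3), manip.tip_extent)
for n in('scene','side','wrist'):
    im,m=snap(n,n+'0.png'); print(n,m)
E
```

```text
pics
{'clock': 0.0, 'joint_pos': array([ 1.20739137,  0.33288748, -0.06470654,  1.46094092,  0.02162434,
        1.3498974 , -0.08849901]), 'joint_velocities': array([0.00175373, 0.00096515, 0.00086128, 0.00107615, 0.0008734 ,
       0.00010561, 0.00166027]), 'tau': array([-8.49090229e-04, -6.25447226e+01,  4.87436168e-02, -3.91601658e+01,
        1.62155775e-02,  1.00195096e-02, -1.97723710e-05]), 'position': array([ 0.20877721, -0.58872221,  0.24450639]), 'ee_rot': array([ 9.85513500e-01,  1.69595477e-01, -1.64905540e-04, -6.99190387e-04]), 'ft_force': array([-0.82807908,  0.12884447, -0.26110707]), 'torque': array([-0.02155298,  0.01215176,  0.00152923]), 'grasp_force': 0.0, 'grip_width': 0.9982572527586898}
[[ 0.942  0.334 -0.001]
 [ 0.334 -0.942  0.001]
 [-0.    -0.001 -1.   ]] 0.014
scene {'fx': 543.0167436337673, 'fy': 543.0167436337673, 'cx': 309.5140937711999, 'cy': 243.88023427010833, 'R': array([[ 0.69766469,  0.71635912,  0.00967435],
       [ 0.56781937, -0.54466626, -0.61718703],
       [-0.43685826,  0.43608288, -0.786757  ]]), 't': array([-0.3509966 , -0.26315875,  1.5036531 ])}
side {'fx': 621.9538267794461, 'fy': 621.9538267794461, 'cx': 328.1050100428785, 'cy': 237.73230642568956, 'R': array([[-0.99180196, -0.1260354 ,  0.0210703 ],
       [-0.082982  ,  0.50985948, -0.85624605],
       [ 0.09717442, -0.85097496, -0.5161383 ]]), 't': array([0.50141047, 0.11656537, 1.34075027])}
wrist {'fx': 335.6531693268708, 'fy': 335.6531693268708, 'cx': 318.6252052202296, 'cy': 242.39177805351883, 'R': array([[ 0.33451137, -0.94238997, -0.00181082],
       [-0.89702513, -0.31899647,  0.30592021],
       [-0.28887379, -0.10070944, -0.95205543]]), 't': array([-0.62383327, -0.04128422,  0.38078194])}
```

View pics/scene0.png

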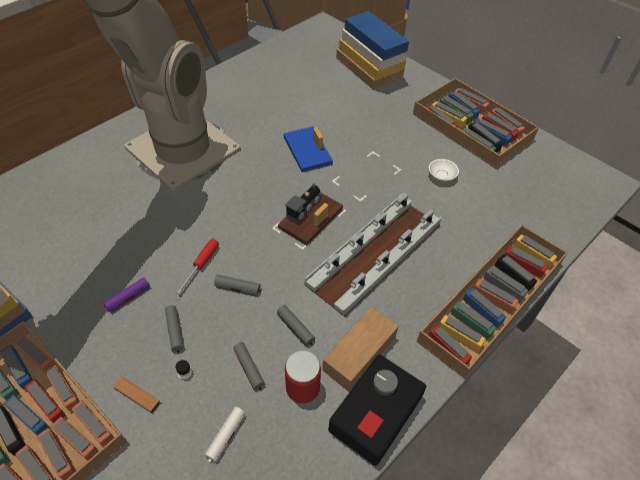

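View pics/side0.png

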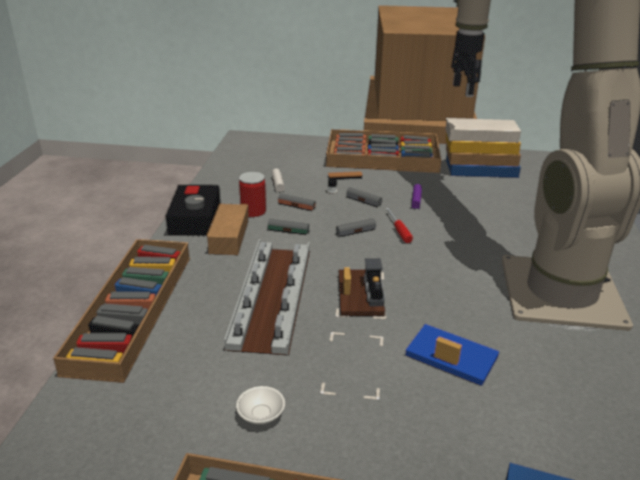

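The scene shows the plinth with the loco at (310,216), empty marks at (367,178), the rack at (373,253) and the four grey vans at (238,285), (174,329), (296,325) and (248,366).
Look-alikes are the purple van at (127,294), the white van at (225,434), the flat wagon at (136,394) and the blue plinth at (308,148). I choose the grey vans and the brown plinth, and will check both in crops.

```bash
python3 - <<'E'
from h import *
im=cv2.imread('pics/scene0.png')
a=cv2.resize(im[140:320,265:450],None,fx=3.3,fy=3.3,interpolation=cv2.INTER_CUBIC)
cv2.imwrite('pics/c1.png',a)
b=cv2.resize(im[230:410,90:330],None,fx=3.3,fy=3.3,interpolation=cv2.INTER_CUBIC)
cv2.imwrite('pics/c2.png',b)
E
```

```text
(no output)
```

View pics/c1.png

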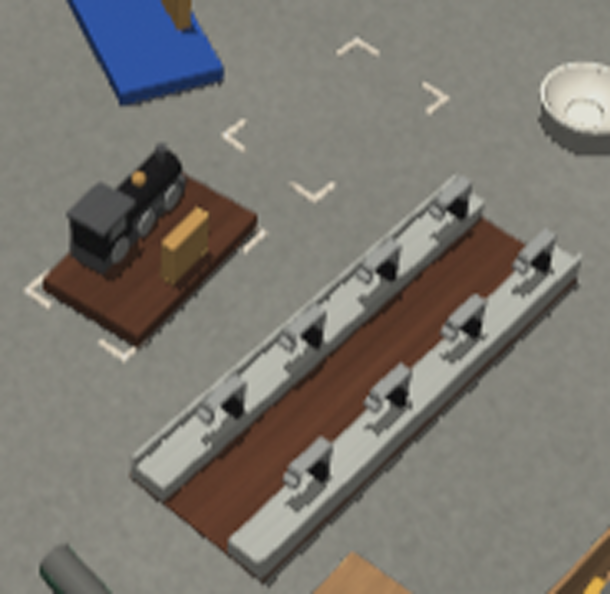

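View pics/c2.png

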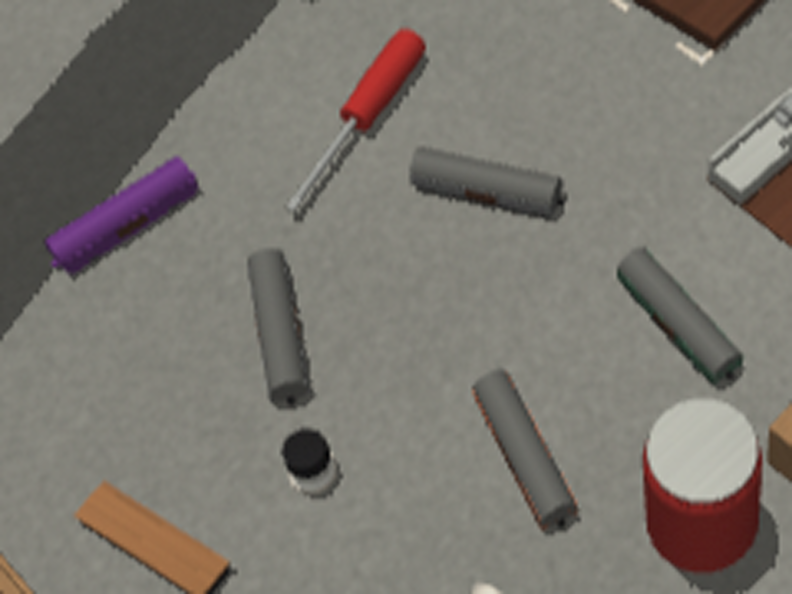

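The crops show four grey-roofed vans (none purple or white) and the brown plinth with its brass lug. The empty marks and all eight clips are clear. Next I measure.

```bash
python3 - <<'E'
from h import *
im=cv2.imread('pics/scene0.png'); m=viewer.camera_model('scene'); ms=viewer.camera_model('side')
f=lambda u:np.array(u)/3.3+[265-.35,140-.35]
print('aside',ray(m,f([(357,40),(448,97),(222,134),(314,199)]),0).round(4)[:,:2])
print('front L,B,R',ray(m,f([(24,290),(131,356),(267,234)]),0).round(4)[:,:2])
print('plinth top L,B,R',ray(m,f([(42,282),(137,333),(257,216)]),.016).round(4)[:,:2])
print('lug top',ray(m,f([(163,244),(208,209),(198,205),(176,250)]),.056).round(4)[:,:2])
print('rack lip tops: ul near, ul far, lr far, lr near',ray(m,f([(133,462),(458,177),(580,257),(268,568)]),.028).round(4)[:,:2])
g=lambda u:np.array(u)/3.3+[90-.35,230-.35]
# van roof ridge endpoints (z .026) eyeballed; grey mask for axis
hsv=cv2.cvtColor(cv2.GaussianBlur(im,(3,3),0),cv2.COLOR_BGR2HSV)
v=hsv[:,:,2]; mask=((v<105)&(hsv[:,:,1]<60)).astype(np.uint8)
mask=cv2.morphologyEx(mask,cv2.MORPH_OPEN,np.ones((3,3)))
for c in cv2.findContours(mask,0,2)[0]:
    a=cv2.contourArea(c)
    if a<250 or a>1500: continue
    pts=ray(m,c[:,0].astype(float),.015)[:,:2]
    (cx,cy),(w,h),ang=cv2.minAreaRect((pts*1000).astype(np.float32))
    print(a,c[:,0].mean(0).round(),'xy',round(cx),round(cy),'wh',round(w),round(h),'ang',round(ang if w>h else ang+90,1))
E
```

```text
aside [[0.3717 0.3727]
 [0.4686 0.3754]
 [0.3706 0.2117]
 [0.4693 0.2128]]
front L,B,R [[ 0.3823 -0.011 ]
 [ 0.482   0.0034]
 [ 0.469   0.16  ]]
plinth top L,B,R [[ 0.3961 -0.0048]
 [ 0.4788  0.0123]
 [ 0.4603  0.1567]]
lug top [[0.4558 0.0603]
 [0.4543 0.1079]
 [0.4465 0.1054]
 [0.4663 0.063 ]]
rack lip tops: ul near, ul far, lr far, lr near [[ 0.5633 -0.0732]
 [ 0.5459  0.2884]
 [ 0.6601  0.2909]
 [ 0.683  -0.0677]]
278.0 [ 33. 466.] xy 509 -694 wh 65 16 ang 2.1
549.0 [ 11. 432.] xy 415 -698 wh 26 99 ang 176.2
332.0 [ 13. 363.] xy 296 -630 wh 22 82 ang 176.6
361.0 [249. 366.] xy 630 -294 wh 26 112 ang 165.2
286.5 [294. 328.] xy 629 -166 wh 28 111 ang 178.1
426.5 [174. 329.] xy 457 -351 wh 28 117 ang 152.8
338.5 [239. 287.] xy 469 -191 wh 108 33 ang 39.1
971.5 [509. 280.] xy 874 269 wh 97 94 ang 0.3
615.5 [387. 274.] xy 673 106 wh 19 359 ang 91.5
1196.0 [620. 231.] xy 959 640 wh 83 218 ang 115.1
649.0 [304. 204.] xy 381 95 wh 61 133 ang 99.1
283.0 [484. 134.] xy 559 648 wh 63 118 ang 172.0
435.5 [108.   8.] xy -780 243 wh 167 90 ang 46.8
362.5 [20.  8.] xy -998 19 wh 76 177 ang 91.1
```

```bash
cat >> h.py <<'E'
def mv(*wps):
    """world waypoints (x,y,z,theta deg of tool x) -> tool deltas [az, dx,dy,dz]; levels the tool too"""
    p,r,o=tool()
    for x,y,z,th in wps:
        t=np.radians(th); T=Ro.from_matrix(np.array([[np.cos(t),np.sin(t),0],[np.sin(t),-np.cos(t),0],[0,0,-1.]]))
        rv=(r.inv()*T).as_rotvec(degrees=True); d=r.inv().apply(np.array([x,y,z])-p)
        print('row',rv.round(1),d.round(4),'dist',np.linalg.norm(d).round(3))
def st():
    p,r,o=tool(); M=r.as_matrix()
    print('t',round(o['clock'],2),'p',p.round(4),'th',np.degrees(np.arctan2(M[1,0],M[0,0])).round(2),'tilt',M[:2,2].round(3),'F',np.round(o['ft_force'],1),'w',round(o['grip_width'],3),'g',round(o['grasp_force'],1))
E
python3 -c "
from h import *
mv((.5,-.3,.25,45),(.49,.10,.22,96))"
```

```text
row [ -0.1  -0.  -25.5] [ 0.371  -0.1749 -0.0051] dist 0.41
row [ -0.   -0.  -76.5] [ 0.4952 -0.5552  0.0253] dist 0.744
```

{"fn": "play_rows", "kwargs": {"plan": [0,0,-25,0.37,-0.175,-0.005,1,0,0,-25,0.37,-0.175,-0.005,1,0,0,-25,0.37,-0.175,-0.005,1,0,0,-25,0.37,-0.175,-0.005,1,0,0,-25,0.37,-0.175,-0.005,1,0,0,-25,0.37,-0.175,-0.005,1,0,0,-25,0.37,-0.175,-0.005,1,0,0,-76.5,0.495,-0.555,0.025,0.4,0,0,-76.5,0.495,-0.555,0.025,0.4,0,0,-76.5,0.495,-0.555,0.025,0.4,0,0,-76.5,0.495,-0.555,0.025,0.4,0,0,-76.5,0.495,-0.555,0.025,0.4,0,0,-76.5,0.495,-0.555,0.025,0.4,0,0,-76.5,0.495,-0.555,0.025,0.4,0,0,-76.5,0.495,-0.555,0.025,0.4,0,0,-76.5,0.495,-0.555,0.025,0.4,0,0,-76.5,0.495,-0.555,0.025,0.4]}}

```text
clock: 2.28
position: [0.4902, 0.098, 0.2202]
ee_rot: [0.67, 0.743, -0.0, 0.0]
ft_force: [0.5, -0.1, -0.0]
grip_width: 0.402
grasp_force: 0.0
```

```bash
python3 - <<'E'
from h import *
st()
im,m=snap('wrist','w1.png')
import pickle; pickle.dump(m,open('w1.pkl','wb'))
E
```

```text
t 2.27 p [0.4902 0.098  0.2202] th 95.89 tilt [-0. -0.] F [ 0.5 -0.1 -0. ] w 0.402 g 0.0
```

View pics/w1.png

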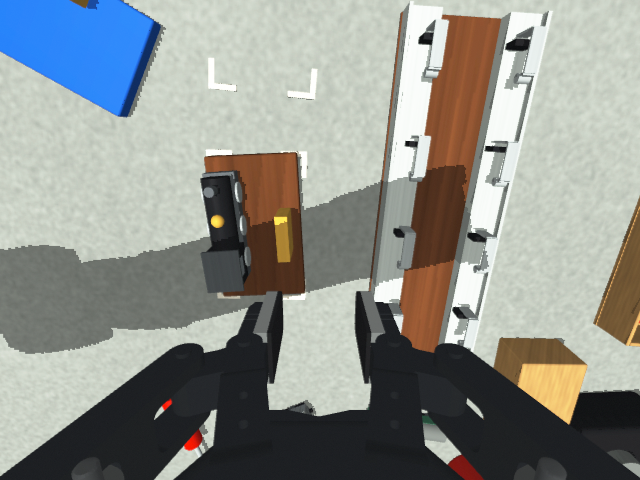

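```bash
python3 - <<'E'
from h import *
im=cv2.imread('pics/w1.png')
a=cv2.resize(im[140:305,195:315],None,fx=3.6,fy=3.6,interpolation=cv2.INTER_CUBIC)
b=cv2.resize(im[50:105,200:325],None,fx=2.8,fy=2.8,interpolation=cv2.INTER_CUBIC)
c=np.zeros((600,790,3),np.uint8); c[:a.shape[0],:a.shape[1]]=a; c[:b.shape[0],435:435+b.shape[1]]=b
cv2.imwrite('pics/c3.png',c)
E
```

```text
(no output)
```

View pics/c3.png

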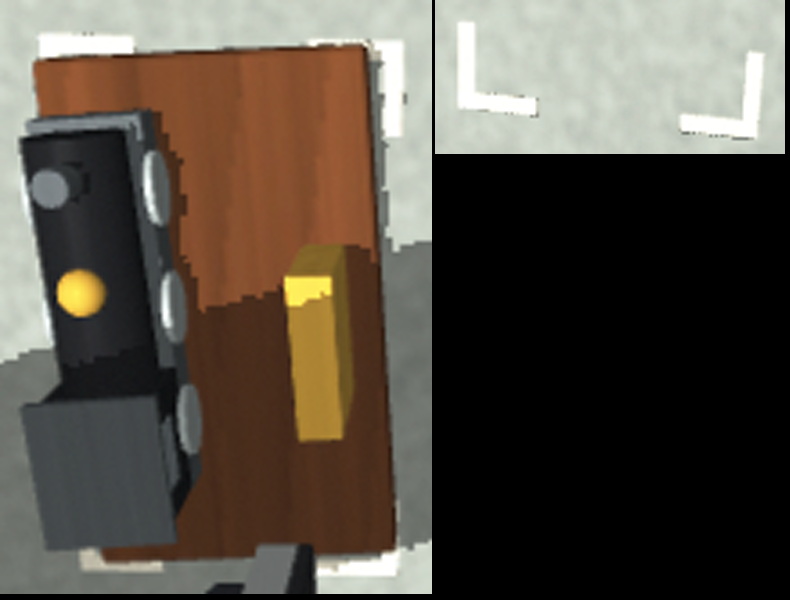

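```bash
python3 - <<'E'
from h import *
import pickle; m=pickle.load(open('w1.pkl','rb'))
A=lambda u:np.array(u)/3.6+[195-.36,140-.36]
B=lambda u:np.array(u)/2.8+[200-.32,50-.32]
def q(n,P): print(n,(P[:,:2]*1000).round(1).tolist())
pl=ray(m,A([(35,60),(367,45),(395,551)]),.016);q('plinth TL TR BR',pl)
print('yaw long',np.degrees(np.arctan2(-(pl[1]-pl[2])[0],(pl[1]-pl[2])[1])),'short',np.degrees(np.arctan2(*(pl[1]-pl[0])[[1,0]])),'centre',(pl[0]+pl[2])[:2]/2)
lg=ray(m,A([(284,277),(333,277),(343,440),(299,440)]),.056);q('lug',lg);print(lg.mean(0)[:2])
mf=ray(m,A([(40,35),(403,40),(80,570),(397,575)]),0);q('front TL TR BL BR',mf);print(mf.mean(0)[:2])
for i,j in((2,0),(3,1)): d=mf[j]-mf[i]; print('yaw',np.degrees(np.arctan2(-d[0],d[1])))
for i,j in((0,1),(2,3)): d=mf[j]-mf[i]; print('yaw',np.degrees(np.arctan2(d[1],d[0])))
ma=ray(m,B([(23,106),(322,137)]),0);q('aside BL BR',ma);d=ma[1]-ma[0];print('yaw',np.degrees(np.arctan2(d[1],d[0])))
E
```

```text
plinth TL TR BR [[373.3, 144.8], [461.5, 157.9], [482.4, 10.2]]
yaw long 8.042473573648392 short 8.41369510913767 centre [0.42787006 0.07753467]
lug [[448.0, 102.2], [460.1, 103.5], [465.9, 60.4], [454.6, 59.2]]
[0.45714813 0.08133401]
front TL TR BL BR [[369.6, 150.3], [470.5, 159.4], [382.5, -14.9], [483.9, -6.1]]
[0.42659376 0.07217689]
yaw 4.4724958884984956
yaw 4.6196974013841965
yaw 5.152616341543901
yaw 4.936431744683438
aside BL BR [[371.5, 207.6], [473.8, 208.4]]
yaw 0.43726469356873
```

The crop shows the plinth yawed about 8° and slightly off the front marks, with the lug top at (313,358) in the crop. The loco is clear of the finger path, so I'll go and grip.

```bash
python3 -c "
from h import *
mv((.457,.0815,.1,98.3),(.457,.0815,.038,98.3))"
```

```text
row [-0.   0.  -2.4] [-0.0131 -0.0347  0.1203] dist 0.126
row [-0.   0.  -2.4] [-0.0131 -0.0347  0.1823] dist 0.186
```

{"fn": "play_rows", "kwargs": {"plan": [0,0,-2.4,-0.013,-0.0345,0.06,0.32,0,0,-2.4,-0.013,-0.0345,0.06,0.32,0,0,-2.4,-0.013,-0.0345,0.12,0.32,0,0,-2.4,-0.013,-0.0345,0.12,0.32,0,0,-2.4,-0.013,-0.0345,0.14,0.32,0,0,-2.4,-0.013,-0.0345,0.16,0.32,0,0,-2.4,-0.013,-0.0345,0.175,0.32,0,0,-2.4,-0.013,-0.0345,0.182,0.32,0,0,-2.4,-0.013,-0.0345,0.182,0.32,0,0,-2.4,-0.013,-0.0345,0.182,0.1,0,0,-2.4,-0.013,-0.0345,0.182,0.1,0,0,-2.4,-0.013,-0.0345,0.182,0.1,0,0,-2.4,-0.013,-0.0345,0.182,0.1], "squeeze": 40}}

```text
clock: 3.95
position: [0.4576, 0.0831, 0.0391]
ee_rot: [0.653, 0.757, 0.0, 0.001]
ft_force: [0.2, -0.3, 6.1]
grip_width: 0.132
grasp_force: 42.6
```

```bash
python3 - <<'E'
from h import *
st()
# plinth yaw now taken = theta-90; desired plinth centre (.421,.2915) yaw .3
p,r,o=tool()
t=np.radians(.3)
L=np.array([.421,.2915])+.030*np.array([np.cos(t),np.sin(t)])
for f in (.25,.5,.75,1): 
    q=p[:2]+(L-p[:2])*f; mv((q[0],q[1],p[2],98.3-8.0*f))
E
```

```text
t 3.95 p [0.4576 0.0831 0.0391] th 98.42 tilt [ 0.001 -0.   ] F [ 0.2 -0.3  6.1] w 0.132 g 42.6
row [0.1 0.  2.1] [ 0.0518  0.006  -0.    ] dist 0.052
row [0.1 0.  4.1] [ 0.1037  0.012  -0.    ] dist 0.104
row [0.1 0.  6.1] [ 0.1555  0.018  -0.    ] dist 0.157
row [0.1 0.  8.1] [ 0.2073  0.024  -0.    ] dist 0.209
```

{"fn": "play_rows", "kwargs": {"plan": [0,0,0.1,0.003,0.0003,0,0.1,0,0,0.4,0.01,0.0012,0,0.1,0,0,0.8,0.021,0.0024,0,0.1,0,0,1.3,0.034,0.004,0,0.1,0,0,1.9,0.048,0.0055,0,0.1,0,0,2.4,0.062,0.0071,0,0.1,0,0,3,0.076,0.0088,0,0.1,0,0,3.5,0.09,0.0104,0,0.1,0,0,4.1,0.104,0.012,0,0.1,0,0,4.6,0.118,0.0136,0,0.1,0,0,5.2,0.132,0.0152,0,0.1,0,0,5.7,0.146,0.0168,0,0.1,0,0,6.3,0.16,0.0184,0,0.1,0,0,6.8,0.174,0.02,0,0.1,0,0,7.3,0.187,0.0215,0,0.1,0,0,7.7,0.197,0.0226,0,0.1,0,0,8,0.204,0.0235,0,0.1,0,0,8.1,0.208,0.024,0,0.1,0,0,8.1,0.2085,0.024,0,0.1,0,0,8.1,0.2085,0.024,0,0.1]}}

```text
clock: 6.45
position: [0.4513, 0.2914, 0.0391]
ee_rot: [0.705, 0.709, -0.0, 0.001]
ft_force: [1.1, -6.6, 10.5]
grip_width: 0.134
grasp_force: 43.3
```

```bash
python3 - <<'E'
from h import *
st()
im,m=snap('side')
cv2.imwrite('pics/s2.png',cv2.resize(im[260:430,270:420],None,fx=3.5,fy=3.5,interpolation=cv2.INTER_CUBIC))
E
```

```text
t 6.45 p [0.4513 0.2914 0.0391] th 90.26 tilt [ 0.002 -0.002] F [ 1.1 -6.6 10.5] w 0.134 g 43.3
```

View pics/s2.png

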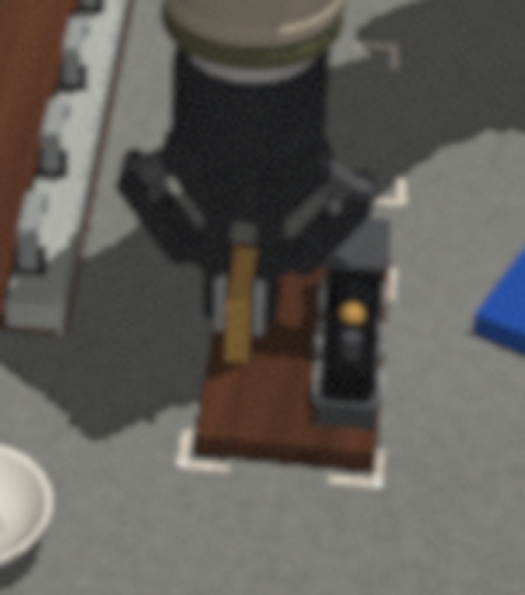

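The side view shows the plinth within the aside marks with the loco standing. I release and go look at the rack.

```bash
python3 -c "
from h import *
mv((.4513,.2914,.2,90.3),(.61,.05,.22,93))"
```

```text
row [ 0.1  0.1 -0. ] [-0.0003  0.0002 -0.1609] dist 0.161
row [ 0.1  0.1 -2.7] [-0.2424  0.1578 -0.1801] dist 0.341
```

{"fn": "play_rows", "kwargs": {"plan": [0,0,0,0,0,0,0.3,0,0,0,0,0,0,0.3,0,0,0,0,0,0,0.3,0,0,0,0,0,-0.01,0.3,0,0,0,0,0,-0.03,0.3,0,0,0,0,0,-0.06,0.3,0,0,0,0,0,-0.11,0.3,0,0,0,0,0,-0.16,0.3,0,0,-2.7,-0.242,0.158,-0.18,0.5,0,0,-2.7,-0.242,0.158,-0.18,0.5,0,0,-2.7,-0.242,0.158,-0.18,0.5,0,0,-2.7,-0.242,0.158,-0.18,0.5,0,0,-2.7,-0.242,0.158,-0.18,0.5,0,0,-2.7,-0.242,0.158,-0.18,0.5,0,0,-2.7,-0.242,0.158,-0.18,0.5,0,0,-2.7,-0.242,0.158,-0.18,0.5]}}

```text
clock: 8.5
position: [0.609, 0.0531, 0.219]
ee_rot: [0.687, 0.726, 0.0, 0.0]
ft_force: [0.4, 0.2, 0.3]
grip_width: 0.5
grasp_force: 0.0
```

```bash
python3 - <<'E'
from h import *
import pickle
st()
im,m=snap('wrist','w2.png'); pickle.dump(m,open('w2.pkl','wb'))
cv2.imwrite('pics/c4.png',cv2.resize(im[0:380,180:460],None,fx=1.57,fy=1.57,interpolation=cv2.INTER_CUBIC))
print(proj(m,[[.61,.12,.028],[.56,-.07,.028],[.66,.29,.028]]))
E
```

```text
t 8.5 p [0.609  0.0531 0.219 ] th 93.16 tilt [0.001 0.   ] F [0.4 0.2 0.3] w 0.5 g 0.0
[[324.75399638 148.25597601]
 [268.32971841 326.32555031]
 [403.18416108 -77.29061044]]
```

View pics/c4.png

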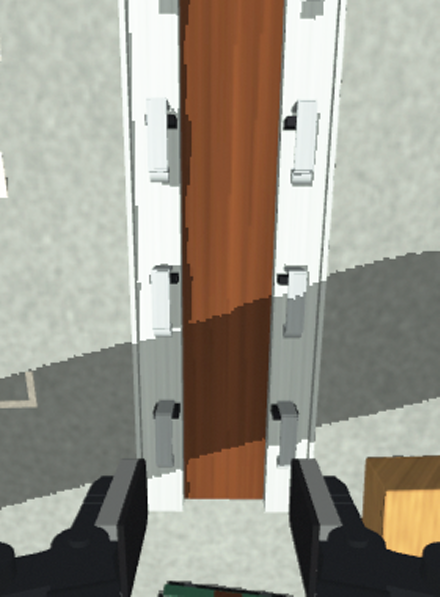

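```bash
python3 - <<'E'
from h import *
import pickle; m=pickle.load(open('w2.pkl','rb'))
A=lambda u:(np.array(u)+.5)/1.57+[180-.5,-.5]
q=lambda n,P: print(n,(P[:,:2]*1000).round(1).tolist())
q('lip outer L',ray(m,A([(136,400),(121,20)]),.028)); q('lip outer R',ray(m,A([(317,400),(344,20)]),.028))
q('gap L',ray(m,A([(184,490),(180,20)]),.02)); q('gap R',ray(m,A([(265,490),(276,130)]),.02))
q('rail end',ray(m,A([(165,500),(280,500)]),.02)); q('floor end',ray(m,A([(187,499),(264,499)]),.004))
q('arm ends L b0,b1,b2',ray(m,A([(165,466),(163,334),(160,181)]),.05)); q('arm ends R',ray(m,A([(288,464),(293,337),(302,184)]),.05))
q('arm +y ends L',ray(m,A([(166,403),(162,267),(157,98)]),.054)); q('R',ray(m,A([(285,403),(294,267),(305,101)]),.054))
# hi-res row profile near rack -y end
im=cv2.imread('pics/w2.png')
cv2.imwrite('pics/c5.png',cv2.resize(im[245:335,262:382],None,fx=6,fy=6,interpolation=cv2.INTER_CUBIC))
E
```

```text
lip outer L [[557.3, 13.0], [547.7, 224.2]]
lip outer R [[674.0, 19.5], [664.4, 230.7]]
gap L [[590.2, -55.2], [578.0, 228.3]]
gap R [[646.9, -52.0], [634.2, 177.5]]
rail end [[577.1, -63.8], [658.1, -59.3]]
floor end [[592.1, -71.6], [648.9, -68.4]]
arm ends L b0,b1,b2 [[579.0, -21.9], [575.7, 62.6], [572.2, 145.3]]
arm ends R [[655.9, -16.2], [651.0, 65.0], [647.5, 148.0]]
arm +y ends L [[578.9, 21.7], [574.7, 101.0], [570.3, 184.0]]
R [[649.5, 25.6], [647.0, 105.0], [644.4, 186.7]]
```

View pics/c5.png

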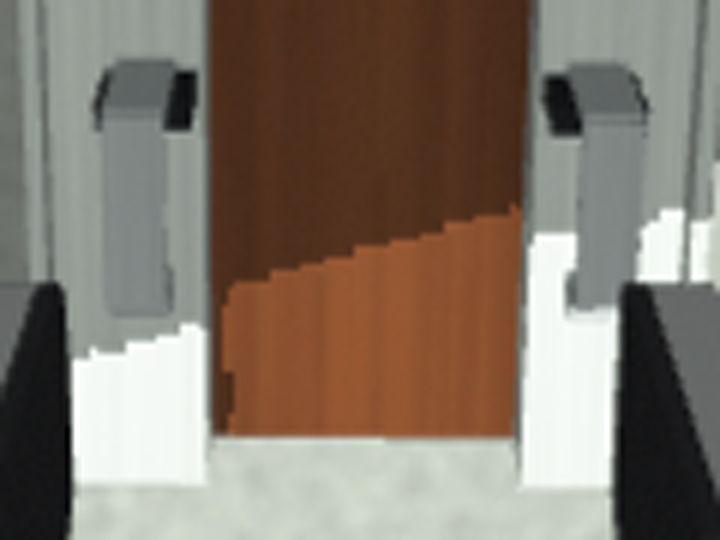

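```bash
python3 - <<'E'
from h import *
m=viewer.camera_model('scene'); print('tip',manip.tip_extent)
print('tumbler',ray(m,[(302,361)],.1).round(3),'box corner',ray(m,[(352,310),(324,356)],.05).round(3),'jar',ray(m,[(182,367)],.034).round(3))
mw=viewer.camera_model('wrist'); p,r,o=tool()
print(proj(mw,[[p[0],p[1],0],[p[0],p[1],.026]]))
mv((.629,-.166,.22,85),(.629,-.13,.16,-2))
E
```

```text
tip 0.014
tumbler [[ 0.726 -0.238  0.1  ]] box corner [[ 0.697 -0.066  0.05 ]
 [ 0.73  -0.182  0.05 ]] jar [[ 0.548 -0.394  0.034]]
[[319.58230026 212.57048263]
 [319.64477424 218.37778649]]
row [ 0.  -0.   8.1] [-0.2197  0.0079 -0.0011] dist 0.22
row [ 0.  -0.  95.1] [-0.1838  0.0098  0.0589] dist 0.193
```

{"fn": "play_rows", "kwargs": {"plan": [0,0,95,-0.22,0.002,0.03,1,0,0,95,-0.22,0.002,0.03,1,0,0,95,-0.22,0.002,0.03,1,0,0,95,-0.22,0.002,0.03,1,0,0,95,-0.22,0.002,0.03,1,0,0,95,-0.22,0.002,0.03,1,0,0,95,-0.22,0.002,0.05,1,0,0,95,-0.22,0.002,0.06,1,0,0,95,-0.22,0.002,0.06,1,0,0,95,-0.22,0.002,0.06,1,0,0,95,-0.22,0.002,0.06,1,0,0,95,-0.22,0.002,0.06,1]}}

```text
clock: 10.05
position: [0.6232, -0.1679, 0.1585]
ee_rot: [1.0, -0.016, 0.0, 0.0]
ft_force: [-0.2, 0.0, -0.1]
grip_width: 1.0
grasp_force: 0.0
```

```bash
python3 - <<'E'
from h import *
st()
im,m=snap('wrist','w3.png')
cv2.imwrite('pics/w3v.png',im)
E
```

```text
t 10.05 p [ 0.6232 -0.1679  0.1585] th -1.85 tilt [ 0. -0.] F [-0.2  0.  -0.1] w 1.0 g 0.0
```

View pics/w3v.png

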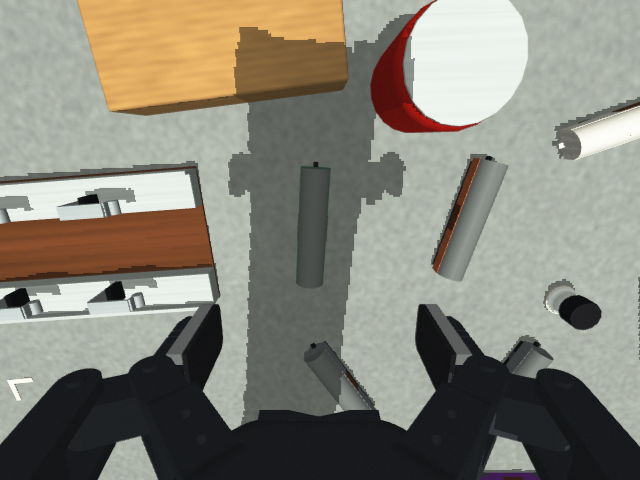

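The wrist view shows van A at (313,228), van B at (470,217), van D's end at (320,350), van C at the lower right, plus the jar, tumbler and box. I take van A first.

```bash
python3 - <<'E'
from h import *
m=viewer.camera_model('wrist')
def van(a,b,z=.022):
    P=ray(m,[a,b],z)[:,:2]; d=P[0]-P[1]; print((P.mean(0)*1000).round(1),'len',np.linalg.norm(d).round(4),'ang',np.degrees(np.arctan2(d[1],d[0])).round(1)); return P.mean(0)
a=van((315.5,168),(310,286)); van((495,160),(451,277))
mv((a[0],a[1],.06,-4),(a[0],a[1],.0165,-4))
E
```

```text
[ 625.7 -163. ] len 0.1006 ang -4.8
[ 628.7 -293.1] len 0.1005 ang -14.6
row [ 0.  -0.   2.1] [ 0.0023 -0.0051  0.0985] dist 0.099
row [ 0.  -0.   2.1] [ 0.0023 -0.0051  0.142 ] dist 0.142
```

{"fn": "play_rows", "kwargs": {"plan": [0,0,2.9,0.0023,-0.0051,0.05,0.6,0,0,2.9,0.0023,-0.0051,0.09,0.6,0,0,2.9,0.0023,-0.0051,0.115,0.6,0,0,2.9,0.0023,-0.0051,0.13,0.6,0,0,2.9,0.0023,-0.0051,0.138,0.6,0,0,2.9,0.0023,-0.0051,0.1415,0.6,0,0,2.9,0.0023,-0.0051,0.1415,0.6,0,0,2.9,0.0023,-0.0051,0.1415,0.1,0,0,2.9,0.0023,-0.0051,0.1415,0.1,0,0,2.9,0.0023,-0.0051,0.1415,0.1,0,0,2.9,0.0023,-0.0051,0.1415,0.1,0,0,2.9,0.0023,-0.0051,0.1415,0.1], "squeeze": 50}}

```text
clock: 11.6
position: [0.6262, -0.1631, 0.0177]
ee_rot: [0.999, -0.043, 0.001, 0.0]
ft_force: [-0.3, -0.4, 6.7]
grip_width: 0.265
grasp_force: 49.8
```

```bash
cat >> h.py <<'E'
YAW=2.6; O=np.array([.611,.1213])
def rk(x,y):
    t=np.radians(YAW); return O+np.array([np.cos(t)*x-np.sin(t)*y,np.sin(t)*x+np.cos(t)*y])
def bay(i,dy=0,x=0): return rk(x,-127+85*i+dy if False else (-.127+.085*i+dy))
E
python3 - <<'E'
from h import *
st(); e=bay(3,-.0405); h=bay(3); print(e,h)
mv((.62,-.16,.14,-4.8),(e[0],e[1],.13,2.6),(e[0],e[1],.0375,2.6),(h[0],h[1],.0375,2.6))
E
```

```text
t 11.6 p [ 0.6262 -0.1631  0.0177] th -4.88 tilt [ 0.001 -0.   ] F [-0.3 -0.4  6.7] w 0.265 g 49.8
[0.60703074 0.20870992] [0.60519354 0.24916823]
row [ 0.  -0.1 -0.1] [-0.0063 -0.0026 -0.1223] dist 0.123
row [ 0.  -0.1 -7.5] [-0.0506 -0.3688 -0.1125] dist 0.389
row [ 0.  -0.1 -7.5] [-0.0507 -0.3689 -0.02  ] dist 0.373
row [ 0.  -0.1 -7.5] [-0.056 -0.409 -0.02 ] dist 0.413
```

{"fn": "play_rows", "kwargs": {"plan": [0,0,0,0,0,-0.02,0.1,0,0,0,0,0,-0.07,0.1,0,0,0,-0.006,-0.003,-0.12,0.1,0,0,-7.5,-0.0507,-0.369,-0.1125,0.1,0,0,-7.5,-0.0507,-0.369,-0.1125,0.1,0,0,-7.5,-0.0507,-0.369,-0.1125,0.1,0,0,-7.5,-0.0507,-0.369,-0.1125,0.1,0,0,-7.5,-0.0507,-0.369,-0.1125,0.1,0,0,-7.5,-0.0507,-0.369,-0.1125,0.1,0,0,-7.5,-0.0507,-0.369,-0.1125,0.1,0,0,-7.5,-0.0507,-0.369,-0.1125,0.1,0,0,-7.5,-0.0507,-0.369,-0.08,0.1,0,0,-7.5,-0.0507,-0.369,-0.055,0.1,0,0,-7.5,-0.0507,-0.369,-0.04,0.1,0,0,-7.5,-0.0507,-0.369,-0.03,0.1,0,0,-7.5,-0.0507,-0.369,-0.025,0.1,0,0,-7.5,-0.0507,-0.369,-0.022,0.1,0,0,-7.5,-0.0507,-0.369,-0.0205,0.1,0,0,-7.5,-0.0507,-0.369,-0.0205,0.1]}}

```text
clock: 13.98
position: [0.6067, 0.2091, 0.0377]
ee_rot: [1.0, 0.023, 0.0, -0.0]
ft_force: [0.1, -0.8, 0.2]
grip_width: 0.264
grasp_force: 49.3
```

```bash
python3 - <<'E'
from h import *
st(); im,m=snap('wrist'); cv2.imwrite('pics/w4.png',im)
e=bay(3,-.0405);h=bay(3)
mv((e[0],e[1],.038,2.6),(h[0],h[1],.038,2.6))
E
```

```text
t 13.97 p [0.6067 0.2091 0.0377] th 2.63 tilt [0.001 0.   ] F [ 0.1 -0.8  0.2] w 0.264 g 49.3
row [-0. -0.  0.] [ 0.0003  0.0004 -0.0003] dist 0.001
row [-0. -0.  0.] [ 0.0003 -0.0401 -0.0003] dist 0.04
```

View pics/w4.png

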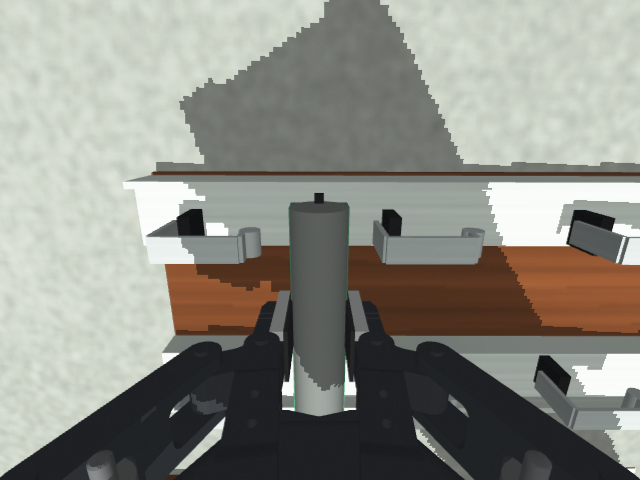

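The van sits between bay 2's mount (385,240) and bay 3's nose (250,240), and its end is inside the lip. I push it home.

{"fn": "play_rows", "kwargs": {"plan": [0,0,0,0.0003,-0.003,0.0003,0.1,0,0,0,0.0003,-0.008,0.0003,0.1,0,0,0,0.0003,-0.012,0.0003,0.1,0,0,0,0.0003,-0.015,0.0003,0.1,0,0,0,0.0003,-0.018,0.0003,0.1,0,0,0,0.0003,-0.021,0.0003,0.1,0,0,0,0.0003,-0.024,0.0003,0.1,0,0,0,0.0003,-0.027,0.0003,0.1,0,0,0,0.0003,-0.03,0.0003,0.1,0,0,0,0.0003,-0.033,0.0003,0.1,0,0,0,0.0003,-0.035,0.0003,0.1,0,0,0,0.0003,-0.037,0.0003,0.1,0,0,0,0.0003,-0.0385,0.0003,0.1,0,0,0,0.0003,-0.0395,0.0003,0.1,0,0,0,0.0003,-0.0395,0.0003,0.1], "squeeze": 80}}

```text
clock: 15.9
position: [0.6062, 0.2475, 0.0378]
ee_rot: [1.0, 0.022, 0.001, 0.001]
ft_force: [1.0, -5.0, 6.0]
grip_width: 0.259
grasp_force: 79.3
```

```bash
python3 - <<'E'
from h import *
st()
E
```

```text
t 15.9 p [0.6062 0.2475 0.0378] th 2.57 tilt [ 0.002 -0.001] F [ 1. -5.  6.] w 0.259 g 79.3
```

{"fn": "play_rows", "kwargs": {"plan": [0,0,0,0,-0.001,0,0.1,0,0,0,0,-0.002,0,0.1,0,0,0,0,-0.003,0,0.1,0,0,0,0,-0.003,0,0.1]}}

```text
clock: 16.4
position: [0.6059, 0.2493, 0.0378]
ee_rot: [1.0, 0.022, 0.001, 0.001]
ft_force: [-1.6, -8.5, 8.3]
grip_width: 0.258
grasp_force: 79.8
```

{"fn": "play_rows", "kwargs": {"plan": [0,0,0,0,-0.001,0,0.1,0,0,0,0,-0.002,0,0.1,0,0,0,0,-0.003,0,0.1,0,0,0,0,-0.003,0,0.1]}}

```text
clock: 16.9
position: [0.606, 0.2494, 0.0378]
ee_rot: [1.0, 0.021, 0.0, 0.003]
ft_force: [-4.4, -16.8, 14.7]
grip_width: 0.257
grasp_force: 80.5
```

```bash
python3 - <<'E'
from h import *
st(); im,m=snap('wrist','w5.png')
# close look: nose vs van at left column
print(bay(3))
E
```

```text
t 16.9 p [0.606  0.2494 0.0378] th 2.42 tilt [ 0.    -0.007] F [ -4.4 -16.8  14.7] w 0.257 g 80.5
[0.60519354 0.24916823]
```

View pics/w5.png

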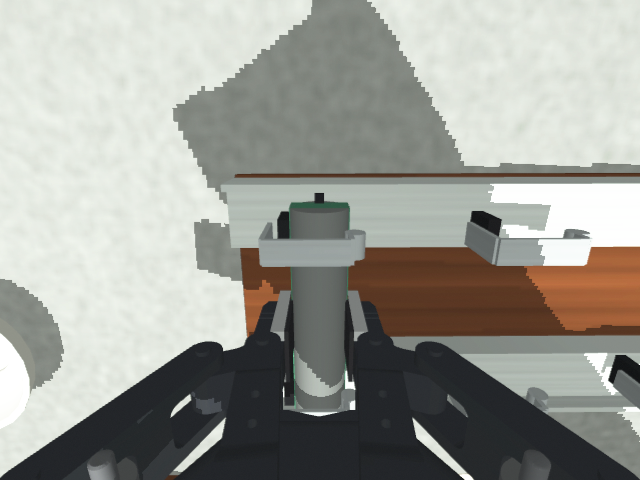

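Force rose to 17 N with no further travel, and the nose sits behind the roof at (356,240). Bay 3 is home, so I release and go for van B.

```bash
python3 - <<'E'
from h import *
im=cv2.imread('pics/w3.png'); 
for n,(u,v) in dict(vanAshadow=(313,220),vanBsun=(475,220),vanDsun=(325,360),tabshadow=(280,300),tabsun=(400,250),Aend=(325,200),Bside=(455,210),whitevan=(600,130)).items():
    w=im[v-3:v+4,u-3:u+4].reshape(-1,3).astype(int); print(n,w.mean(0).round(),w.std(0).round(1))
mv((.6287,-.2931,.15,-14.6))
E
```

```text
vanAshadow [77. 80. 76.] [0.6 0.8 0.7]
vanBsun [141. 148. 142.] [2.9 2.7 2.9]
vanDsun [73. 75. 72.] [2.5 2.6 2.4]
tabshadow [ 97. 103.  99.] [1.7 2.  1.7]
tabsun [170. 181. 175.] [2.4 2.5 2.2]
Aend [67. 71. 65.] [5.2 7.9 4.5]
Bside [22. 30. 44.] [16.  14.6 12.4]
whitevan [238. 246. 247.] [6.4 4.6 4.5]
row [ 0.4 -0.1 17. ] [-1.000e-04  5.437e-01 -1.086e-01] dist 0.554
```

{"fn": "play_rows", "kwargs": {"plan": [0,0,0,0,0.003,0,0.1,0,0,0,0,0.005,0,0.1,0,0,0,0,0.005,0,0.45,0,0,0,0,0.005,0,0.45,0,0,0,0,0.005,0,0.45,0,0,0,0,0.005,-0.02,0.45,0,0,0,0,0.005,-0.06,0.45,0,0,0,0,0.005,-0.11,0.45,0,0,17,0,0.549,-0.11,0.8,0,0,17,0,0.549,-0.11,0.8,0,0,17,0,0.549,-0.11,0.8,0,0,17,0,0.549,-0.11,0.8,0,0,17,0,0.549,-0.11,0.8,0,0,17,0,0.549,-0.11,0.8,0,0,17,0,0.549,-0.11,0.8,0,0,17,0,0.549,-0.11,0.8,0,0,17,0,0.549,-0.11,0.8,0,0,17,0,0.549,-0.11,0.8,0,0,17,0,0.549,-0.11,0.8,0,0,17,0,0.549,-0.11,0.8]}}

```text
clock: 19.45
position: [0.6306, -0.2919, 0.1478]
ee_rot: [0.992, -0.124, 0.0, -0.0]
ft_force: [-0.1, 0.2, -0.3]
grip_width: 0.802
grasp_force: 0.0
```

```bash
cat >> h.py <<'E'
def seg(im,m,pred,z=.022):
    """find the van near predicted xy in a wrist image: pixels darker than the local table (sun or shadow)"""
    u,v=proj(m,[[pred[0],pred[1],z]])[0]
    g=cv2.GaussianBlur(im,(3,3),0)[:,:,1].astype(int)
    mask=((g<91)&(g>50)|(g>118)&(g<160)).astype(np.uint8)
    mask=cv2.morphologyEx(mask,cv2.MORPH_OPEN,np.ones((5,5)))
    n,l,s,c=cv2.connectedComponentsWithStats(mask)
    for k in range(1,n):
        if s[k,4]<800: continue
        cs=cv2.findContours((l==k).astype(np.uint8),0,2)[0][0][:,0].astype(float)
        P=ray(m,cs,z)[:,:2]; (x,y),(w,h),a=cv2.minAreaRect((P*1000).astype(np.float32))
        if min(w,h)<45 and 60<max(w,h)<140: print('seg',c[k].round(),round(x,1),round(y,1),'wh',round(w),round(h),'ang',round(a if w>h else a-90,1))
def scn():
    im,m=snap('scene'); hsv=cv2.cvtColor(cv2.GaussianBlur(im,(3,3),0),cv2.COLOR_BGR2HSV)
    mask=((hsv[:,:,2]<105)&(hsv[:,:,1]<60)).astype(np.uint8); mask=cv2.morphologyEx(mask,cv2.MORPH_OPEN,np.ones((3,3)))
    for c in cv2.findContours(mask,0,2)[0]:
        a=cv2.contourArea(c)
        if a<150 or a>900: continue
        P=ray(m,c[:,0].astype(float),.015)[:,:2]; (x,y),(w,h),g=cv2.minAreaRect((P*1000).astype(np.float32))
        if 300<x<800 and -500<y<-50: print('scene',c[:,0].mean(0).round(),round(x),round(y),'wh',round(w),round(h),'ang',round(g if w>h else g-90,1))
    return im,m
E
python3 - <<'E'
from h import *
st()
im,m=snap('wrist','w6.png'); seg(im,m,(.6287,-.2931)); scn()
E
```

```text
t 19.45 p [ 0.6306 -0.2919  0.1478] th -14.23 tilt [0.001 0.001] F [-0.1  0.2 -0.3] w 0.802 g 0.0
seg [201. 110.] 739.3 -236.0 wh 45 86 ang -17.4
seg [ 63. 170.] 728.1 -117.2 wh 7 109 ang -85.1
seg [321. 234.] 627.7 -293.6 wh 25 103 ang -15.1
seg [567. 295.] 525.7 -482.4 wh 93 25 ang 14.9
scene [183. 368.] 540 -391 wh 28 36 ang -24.1
scene [174. 329.] 457 -351 wh 28 117 ang -27.1
```

```bash
python3 -c "
from h import *
mv((.628,-.2934,.017,-14.9))"
```

```text
row [-0.  -0.   0.6] [-0.0021  0.0015  0.1305] dist 0.131
```

{"fn": "play_rows", "kwargs": {"plan": [0,0,0.6,-0.002,0.0015,0.05,0.6,0,0,0.6,-0.002,0.0015,0.085,0.6,0,0,0.6,-0.002,0.0015,0.108,0.6,0,0,0.6,-0.002,0.0015,0.12,0.6,0,0,0.6,-0.002,0.0015,0.127,0.6,0,0,0.6,-0.002,0.0015,0.1305,0.6,0,0,0.6,-0.002,0.0015,0.1305,0.6,0,0,0.6,-0.002,0.0015,0.1305,0.1,0,0,0.6,-0.002,0.0015,0.1305,0.1,0,0,0.6,-0.002,0.0015,0.1305,0.1,0,0,0.6,-0.002,0.0015,0.1305,0.1,0,0,0.6,-0.002,0.0015,0.12,0.1,0,0,0.6,-0.002,0.0015,0.08,0.1,0,0,0.6,-0.002,0.0015,0.04,0.1,0,0,0.6,-0.002,0.0015,0.0105,0.1,0,0,0.6,-0.002,0.0015,0.0105,0.1], "squeeze": 60}}

```text
clock: 21.55
position: [0.6288, -0.2955, 0.1398]
ee_rot: [0.991, -0.13, 0.002, 0.001]
ft_force: [0.3, 0.9, -0.2]
grip_width: 0.264
grasp_force: 59.5
```

```bash
python3 - <<'E'
from h import *
st(); e=bay(2,-.0405)
mv((e[0],e[1],.137,2.6),(e[0],e[1],.0378,2.6))
im,m=scn(); cv2.imwrite('pics/sc2.png',im)
E
```

```text
t 21.55 p [ 0.6288 -0.2955  0.1398] th -14.98 tilt [ 0.005 -0.002] F [ 0.3  0.9 -0.2] w 0.264 g 59.5
row [  0.1  -0.3 -17.6] [-0.1257 -0.4004  0.0019] dist 0.42
row [  0.1  -0.3 -17.6] [-0.1262 -0.4005  0.1011] dist 0.432
scene [183. 368.] 540 -391 wh 28 36 ang -24.1
scene [174. 329.] 457 -351 wh 28 117 ang -27.1
```

```bash
python3 - <<'E'
from h import *
st(); snap('wrist'); st(); snap('wrist'); st()
E
```

```text
t 21.6 p [ 0.6279 -0.2951  0.1375] th -14.98 tilt [ 0.002 -0.001] F [ 0.   0.4 -0.8] w 0.263 g 59.5
t 21.65 p [ 0.6272 -0.2948  0.1361] th -14.97 tilt [-0.  0.] F [ 0.4 -0.4 -0.7] w 0.263 g 59.5
t 21.7 p [ 0.6269 -0.2947  0.1353] th -14.97 tilt [-0.002  0.001] F [ 0.1  0.5 -1.8] w 0.267 g 59.5
```

{"fn": "play_rows", "kwargs": {"plan": [0,0,-17.6,-0.125,-0.401,0,0.1,0,0,-17.6,-0.125,-0.401,0,0.1,0,0,-17.6,-0.125,-0.401,0,0.1,0,0,-17.6,-0.125,-0.401,0,0.1,0,0,-17.6,-0.125,-0.401,0,0.1,0,0,-17.6,-0.125,-0.401,0,0.1,0,0,-17.6,-0.125,-0.401,0,0.1,0,0,-17.6,-0.125,-0.401,0,0.1,0,0,-17.6,-0.125,-0.401,0,0.1,0,0,-17.6,-0.125,-0.401,0,0.1,0,0,-17.6,-0.125,-0.401,0.03,0.1,0,0,-17.6,-0.125,-0.401,0.055,0.1,0,0,-17.6,-0.125,-0.401,0.072,0.1,0,0,-17.6,-0.125,-0.401,0.084,0.1,0,0,-17.6,-0.125,-0.401,0.091,0.1,0,0,-17.6,-0.125,-0.401,0.093,0.1,0,0,-17.6,-0.125,-0.401,0.093,0.1,0,0,-17.6,-0.125,-0.401,0.093,0.1,0,0,-17.6,-0.125,-0.401,0.093,0.1]}}

```text
clock: 24.08
position: [0.6106, 0.1248, 0.0439]
ee_rot: [1.0, 0.023, 0.0, -0.0]
ft_force: [-1.1, -0.5, -0.3]
grip_width: 0.262
grasp_force: 59.4
```

```bash
python3 - <<'E'
from h import *
st(); e=bay(2,-.0405); h=bay(2); print(e,h)
mv((e[0],e[1],.0378,2.6),(h[0],h[1],.0378,2.6))
E
```

```text
t 24.07 p [0.6106 0.1248 0.0439] th 2.63 tilt [0.001 0.   ] F [-1.1 -0.5 -0.3] w 0.262 g 59.4
[0.61088659 0.12379743] [0.60904939 0.16425573]
row [ 0. -0.  0.] [0.0002 0.001  0.0061] dist 0.006
row [ 0. -0.  0.] [ 0.0003 -0.0395  0.0061] dist 0.04
```

{"fn": "play_rows", "kwargs": {"plan": [0,0,0,0,0.0005,0.0035,0.1,0,0,0,0,0.0005,0.0063,0.1,0,0,0,0,0,0.0065,0.1,0,0,0,0,-0.004,0.0065,0.1,0,0,0,0,-0.009,0.0065,0.1,0,0,0,0,-0.012,0.0065,0.1,0,0,0,0,-0.015,0.0065,0.1,0,0,0,0,-0.018,0.0065,0.1,0,0,0,0,-0.021,0.0065,0.1,0,0,0,0,-0.024,0.0065,0.1,0,0,0,0,-0.027,0.0065,0.1,0,0,0,0,-0.03,0.0065,0.1,0,0,0,0,-0.033,0.0065,0.1,0,0,0,0,-0.036,0.0065,0.1,0,0,0,0,-0.039,0.0065,0.1,0,0,0,0,-0.041,0.0065,0.1,0,0,0,0,-0.043,0.0065,0.1,0,0,0,0,-0.0445,0.0065,0.1,0,0,0,0,-0.0455,0.0065,0.1,0,0,0,0,-0.0455,0.0065,0.1], "squeeze": 80}}

```text
clock: 26.58
position: [0.6093, 0.1645, 0.0375]
ee_rot: [1.0, 0.021, -0.0, 0.004]
ft_force: [-2.9, -19.4, 13.1]
grip_width: 0.257
grasp_force: 86.4
```

```bash
python3 - <<'E'
from h import *
st(); snap('wrist','w7.png'); st()
E
```

```text
t 26.57 p [0.6093 0.1645 0.0375] th 2.39 tilt [-0.    -0.007] F [ -2.9 -19.4  13.1] w 0.257 g 86.4
t 26.62 p [0.6093 0.1645 0.0374] th 2.4 tilt [-0.    -0.007] F [ -2.5 -18.8  12.2] w 0.256 g 86.4
```

```bash
python3 - <<'E'
from h import *
mv((.55,-.1,.14,20),(.469,-.191,.15,39))
E
```

```text
row [  0.4   0.1 -17.6] [-0.0703  0.2625 -0.1007] dist 0.29
row [  0.4   0.1 -36.6] [-0.1551  0.3501 -0.11  ] dist 0.398
```

{"fn": "play_rows", "kwargs": {"plan": [0,0,0,0,0.003,0,0.1,0,0,0,0,0.0055,0,0.1,0,0,0,0,0.0055,0,0.45,0,0,0,0,0.0055,0,0.45,0,0,0,0,0.0055,0,0.45,0,0,0,0,0.0055,-0.02,0.45,0,0,0,0,0.0055,-0.06,0.45,0,0,0,0,0.0055,-0.11,0.45,0,0,-36.6,-0.155,0.356,-0.11,0.8,0,0,-36.6,-0.155,0.356,-0.11,0.8,0,0,-36.6,-0.155,0.356,-0.11,0.8,0,0,-36.6,-0.155,0.356,-0.11,0.8,0,0,-36.6,-0.155,0.356,-0.11,0.8,0,0,-36.6,-0.155,0.356,-0.11,0.8,0,0,-36.6,-0.155,0.356,-0.11,0.8,0,0,-36.6,-0.155,0.356,-0.11,0.8,0,0,-36.6,-0.155,0.356,-0.11,0.8,0,0,-36.6,-0.155,0.356,-0.11,0.8]}}

```text
clock: 28.88
position: [0.4706, -0.1908, 0.1471]
ee_rot: [0.941, 0.337, 0.0, -0.0]
ft_force: [-0.3, 0.6, -0.3]
grip_width: 0.8
grasp_force: 0.0
```

```bash
python3 - <<'E'
from h import *
st()
im,m=snap('wrist','w8.png'); seg(im,m,(.469,-.191)); scn(); st()
E
```

```text
t 28.88 p [ 0.4706 -0.1908  0.1471] th 39.4 tilt [0. 0.] F [-0.3  0.6 -0.3] w 0.8 g 0.0
seg [628. 435.] 499.7 -552.9 wh 71 29 ang 55.6
scene [314. 400.] 771 -248 wh 63 28 ang 87.7
scene [182. 368.] 539 -391 wh 28 34 ang -36.5
scene [177. 330.] 461 -346 wh 26 116 ang -35.3
t 28.98 p [ 0.4703 -0.1914  0.1471] th 39.34 tilt [0. 0.] F [-0.3  0.4 -0.2] w 0.802 g 0.0
```

View pics/w8.png

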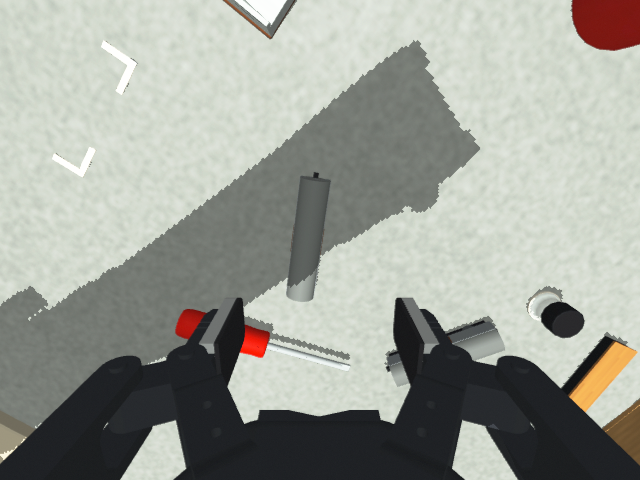

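The wrist view shows van D at (308,240), the screwdriver below it clear of the finger path, and van C at (447,350).

```bash
python3 - <<'E'
from h import *
m=viewer.camera_model('wrist')
def van(a,b,z=.022):
    P=ray(m,[a,b],z)[:,:2]; d=P[0]-P[1]; an=np.degrees(np.arctan2(d[1],d[0]));print((P.mean(0)*1000).round(1),'len',np.linalg.norm(d).round(4),'ang',an.round(1)); return P.mean(0),an
a,an=van((315.5,180),(300.5,299)); van((497,335),(392,367)); 
mv((a[0],a[1],.017,an))
E
```

```text
[ 460.7 -186.8] len 0.1001 ang 31.9
[ 458.5 -343.6] len 0.0954 ang -30.2
row [-0.  -0.   7.4] [-0.0045 -0.0096  0.1301] dist 0.13
```

{"fn": "play_rows", "kwargs": {"plan": [0,0,7.4,-0.0045,-0.0096,0.05,0.6,0,0,7.4,-0.0045,-0.0096,0.085,0.6,0,0,7.4,-0.0045,-0.0096,0.108,0.6,0,0,7.4,-0.0045,-0.0096,0.12,0.6,0,0,7.4,-0.0045,-0.0096,0.127,0.6,0,0,7.4,-0.0045,-0.0096,0.13,0.6,0,0,7.4,-0.0045,-0.0096,0.13,0.6,0,0,7.4,-0.0045,-0.0096,0.13,0.1,0,0,7.4,-0.0045,-0.0096,0.13,0.1,0,0,7.4,-0.0045,-0.0096,0.13,0.1,0,0,7.4,-0.0045,-0.0096,0.13,0.1,0,0,7.4,-0.0045,-0.0096,0.118,0.1,0,0,7.4,-0.0045,-0.0096,0.08,0.1,0,0,7.4,-0.0045,-0.0096,0.04,0.1,0,0,7.4,-0.0045,-0.0096,0.01,0.1,0,0,7.4,-0.0045,-0.0096,0.01,0.1,0,0,7.4,-0.0045,-0.0096,0.01,0.1,0,0,7.4,-0.0045,-0.0096,0.01,0.1], "squeeze": 60}}

```text
clock: 31.22
position: [0.4596, -0.1877, 0.136]
ee_rot: [0.962, 0.274, -0.001, -0.001]
ft_force: [-1.0, -0.5, -1.2]
grip_width: 0.26
grasp_force: 59.1
```

```bash
python3 - <<'E'
from h import *
st(); e=bay(1,-.0405)
mv((e[0],e[1],.137,2.6),(e[0],e[1],.0435,2.6))
E
```

```text
t 31.23 p [ 0.4596 -0.1877  0.136 ] th 31.83 tilt [-0.002  0.001] F [-1.  -0.5 -1.2] w 0.26 g 59.1
row [-0.1  0.1 29.2] [ 0.2513 -0.1106 -0.0011] dist 0.275
row [-0.1  0.1 29.2] [ 0.2514 -0.1105  0.0924] dist 0.29
```

{"fn": "play_rows", "kwargs": {"plan": [0,0,29.2,0.251,-0.11,0,0.1,0,0,29.2,0.251,-0.11,0,0.1,0,0,29.2,0.251,-0.11,0,0.1,0,0,29.2,0.251,-0.11,0,0.1,0,0,29.2,0.251,-0.11,0,0.1,0,0,29.2,0.251,-0.11,0,0.1,0,0,29.2,0.251,-0.11,0,0.1,0,0,29.2,0.251,-0.11,0.03,0.1,0,0,29.2,0.251,-0.11,0.055,0.1,0,0,29.2,0.251,-0.11,0.072,0.1,0,0,29.2,0.251,-0.11,0.084,0.1,0,0,29.2,0.251,-0.11,0.091,0.1,0,0,29.2,0.251,-0.11,0.093,0.1,0,0,29.2,0.251,-0.11,0.093,0.1,0,0,29.2,0.251,-0.11,0.093,0.1,0,0,29.2,0.251,-0.11,0.093,0.1]}}

```text
clock: 33.22
position: [0.6157, 0.0379, 0.0444]
ee_rot: [1.0, 0.023, 0.0, 0.0]
ft_force: [0.1, 0.4, -1.5]
grip_width: 0.265
grasp_force: 59.1
```

```bash
python3 - <<'E'
from h import *
st(); e=bay(1,-.0405); h=bay(1); print(e,h)
mv((e[0],e[1],.0376,2.6),(h[0],h[1],.0376,2.6))
E
```

```text
t 33.23 p [0.6157 0.0379 0.0444] th 2.63 tilt [ 0.001 -0.   ] F [ 0.1  0.4 -1.5] w 0.265 g 59.1
[0.61474245 0.03888493] [0.61290525 0.07934324]
row [ 0. -0.  0.] [-0.0009 -0.001   0.0068] dist 0.007
row [ 0. -0.  0.] [-0.0009 -0.0415  0.0068] dist 0.042
```

{"fn": "play_rows", "kwargs": {"plan": [0,0,0,-0.0009,-0.001,0.0035,0.1,0,0,0,-0.0009,-0.001,0.0066,0.1,0,0,0,-0.0009,-0.002,0.007,0.1,0,0,0,-0.0009,-0.006,0.007,0.1,0,0,0,-0.0009,-0.011,0.007,0.1,0,0,0,-0.0009,-0.014,0.007,0.1,0,0,0,-0.0009,-0.017,0.007,0.1,0,0,0,-0.0009,-0.02,0.007,0.1,0,0,0,-0.0009,-0.023,0.007,0.1,0,0,0,-0.0009,-0.026,0.007,0.1,0,0,0,-0.0009,-0.029,0.007,0.1,0,0,0,-0.0009,-0.032,0.007,0.1,0,0,0,-0.0009,-0.035,0.007,0.1,0,0,0,-0.0009,-0.038,0.007,0.1,0,0,0,-0.0009,-0.041,0.007,0.1,0,0,0,-0.0009,-0.043,0.007,0.1,0,0,0,-0.0009,-0.045,0.007,0.1,0,0,0,-0.0009,-0.0465,0.007,0.1,0,0,0,-0.0009,-0.0475,0.007,0.1,0,0,0,-0.0009,-0.0475,0.007,0.1], "squeeze": 80}}

```text
clock: 35.72
position: [0.6137, 0.0795, 0.0379]
ee_rot: [1.0, 0.021, 0.001, 0.003]
ft_force: [-0.9, -16.0, 10.6]
grip_width: 0.256
grasp_force: 86.1
```

```bash
python3 - <<'E'
from h import *
st(); mv((.4585,-.3436,.15,-30)); scn()
E
```

```text
t 35.73 p [0.6137 0.0795 0.0379] th 2.38 tilt [ 0.002 -0.006] F [ -0.9 -16.   10.6] w 0.256 g 86.1
row [ 0.3 -0.2 32.4] [-0.1725  0.417  -0.1097] dist 0.464
scene [315. 399.] 771 -248 wh 63 28 ang 87.7
scene [182. 368.] 539 -391 wh 28 34 ang -36.5
scene [177. 329.] 461 -346 wh 26 115 ang -35.3
```

{"fn": "play_rows", "kwargs": {"plan": [0,0,0,0,0.003,0,0.1,0,0,0,0,0.0055,0,0.1,0,0,0,0,0.0055,0,0.45,0,0,0,0,0.0055,0,0.45,0,0,0,0,0.0055,0,0.45,0,0,0,0,0.0055,-0.02,0.45,0,0,0,0,0.0055,-0.06,0.45,0,0,0,0,0.0055,-0.11,0.45,0,0,32.4,-0.172,0.423,-0.11,0.8,0,0,32.4,-0.172,0.423,-0.11,0.8,0,0,32.4,-0.172,0.423,-0.11,0.8,0,0,32.4,-0.172,0.423,-0.11,0.8,0,0,32.4,-0.172,0.423,-0.11,0.8,0,0,32.4,-0.172,0.423,-0.11,0.8,0,0,32.4,-0.172,0.423,-0.11,0.8,0,0,32.4,-0.172,0.423,-0.11,0.8,0,0,32.4,-0.172,0.423,-0.11,0.8,0,0,32.4,-0.172,0.423,-0.11,0.8,0,0,32.4,-0.172,0.423,-0.11,0.8,0,0,32.4,-0.172,0.423,-0.11,0.8]}}

```text
clock: 38.28
position: [0.4605, -0.3442, 0.1471]
ee_rot: [0.967, -0.256, 0.0, -0.0]
ft_force: [0.5, 1.0, 0.4]
grip_width: 0.798
grasp_force: 0.0
```

```bash
python3 - <<'E'
from h import *
st()
im,m=snap('wrist','w9.png'); seg(im,m,(.469,-.191)); print(proj(m,[[.4585,-.3436,.022]])); scn()
# row-wise widths near prediction: print green channel profile across van
g=cv2.GaussianBlur(im,(3,3),0)[:,:,1]
for v in range(150,320,15): print(v,g[v,250:390:6].tolist())
E
```

```text
t 38.27 p [ 0.4605 -0.3442  0.1471] th -29.68 tilt [0. 0.] F [0.5 1.  0.4] w 0.798 g 0.0
[[318.72117334 239.53344518]]
scene [314. 400.] 771 -248 wh 62 28 ang 87.7
150 [119, 125, 122, 123, 120, 119, 118, 121, 121, 124, 123, 123, 121, 122, 219, 219, 219, 217, 210, 207, 208, 212, 217, 212]
165 [115, 116, 118, 121, 120, 122, 119, 118, 119, 121, 124, 123, 117, 119, 218, 219, 217, 213, 208, 200, 211, 214, 210, 204]
180 [118, 122, 120, 121, 116, 119, 122, 118, 118, 116, 116, 81, 92, 96, 94, 86, 122, 119, 117, 117, 116, 202, 208, 207]
195 [123, 119, 120, 118, 118, 121, 118, 115, 121, 119, 117, 80, 91, 96, 94, 86, 120, 118, 120, 121, 123, 219, 209, 209]
210 [122, 127, 121, 116, 120, 115, 112, 114, 120, 117, 117, 80, 90, 95, 94, 88, 120, 144, 205, 202, 205, 212, 212, 207]
225 [116, 118, 119, 118, 115, 120, 120, 118, 115, 119, 116, 80, 150, 159, 167, 150, 187, 208, 204, 215, 207, 220, 209, 210]
240 [117, 117, 120, 116, 122, 118, 121, 124, 120, 114, 211, 89, 146, 169, 173, 152, 184, 209, 209, 218, 211, 204, 209, 215]
255 [117, 113, 117, 118, 115, 112, 118, 116, 120, 117, 217, 140, 142, 168, 174, 154, 190, 208, 214, 214, 215, 219, 215, 214]
270 [118, 119, 118, 121, 119, 119, 116, 115, 119, 116, 214, 164, 139, 166, 174, 155, 188, 210, 203, 209, 201, 216, 217, 209]
285 [117, 122, 118, 119, 116, 117, 113, 118, 116, 127, 211, 209, 134, 164, 173, 157, 182, 212, 224, 212, 207, 208, 208, 208]
300 [119, 118, 117, 120, 120, 118, 118, 115, 117, 162, 215, 213, 211, 201, 209, 215, 207, 218, 216, 213, 215, 201, 210, 220]
315 [119, 117, 117, 122, 118, 119, 121, 120, 122, 206, 206, 198, 207, 212, 209, 208, 208, 208, 216, 219, 215, 211, 210, 209]
```

```bash
python3 - <<'E'
from h import *
im=cv2.imread('pics/w9.png'); m=viewer.camera_model('wrist'); g=im[:,:,1].astype(int)
k=((g<106)&(g>40)|(g>130)&(g<182)).astype(np.uint8); k[:150]=0;k[310:]=0;k[:,:300]=0;k[:,370:]=0
k=cv2.morphologyEx(k,cv2.MORPH_OPEN,np.ones((7,7)))
n,l,s,c=cv2.connectedComponentsWithStats(k); j=1+np.argmax(s[1:,4]); print(s[j],c[j])
for v in range(170,300,20): 
    q=np.where(l[v]==j)[0]; print(v,q.min() if len(q) else None,q.max() if len(q) else None)
cs=cv2.findContours((l==j).astype(np.uint8),0,2)[0][0][:,0].astype(float)
P=ray(m,cs,.022)[:,:2]; (x,y),(w,h),a=cv2.minAreaRect((P*1000).astype(np.float32)); print(x,y,w,h,a,a-90)
st(); a=a if w>h else a-90; mv((x/1000,y/1000,.017,a))
E
```

```text
[ 320  224   24   75 1676] [331.89856802 260.86157518]
170 None None
190 None None
210 None None
230 320 342
250 321 343
270 321 343
290 322 343
435.9607238769531 -343.7066955566406 18.33245849609375 64.38845825195312 62.23634338378906 -27.763656616210938
t 38.38 p [ 0.4602 -0.3447  0.1471] th -29.73 tilt [ 0. -0.] F [-0.3  0.3  0.2] w 0.799 g 0.0
row [ 0. -0. -2.] [-0.0216  0.0112  0.1301] dist 0.132
```

```bash
python3 - <<'E'
from h import *
im=cv2.imread('pics/w9.png'); m=viewer.camera_model('wrist'); g=im[:,:,1].astype(int)
print('col330 top',g[164:182,330].tolist()); print('col330 bot',g[284:302,330].tolist())
for v in (185,205,275,290): print(v,g[v,308:354].tolist())
E
```

```text
col330 top [121, 135, 201, 121, 115, 27, 28, 28, 28, 32, 56, 79, 74, 91, 96, 96, 97, 96]
col330 bot [169, 170, 169, 169, 169, 170, 169, 170, 170, 170, 170, 168, 168, 168, 170, 180, 204, 206]
185 [122, 121, 121, 119, 118, 113, 79, 77, 80, 83, 85, 87, 88, 90, 91, 94, 93, 94, 95, 96, 96, 97, 96, 95, 96, 95, 93, 93, 92, 90, 89, 87, 85, 84, 81, 76, 98, 118, 119, 118, 119, 118, 117, 120, 121, 122]
205 [117, 118, 117, 117, 117, 117, 115, 79, 76, 80, 85, 86, 87, 90, 91, 92, 92, 94, 95, 95, 96, 96, 96, 96, 97, 94, 95, 94, 93, 92, 90, 89, 86, 86, 83, 79, 88, 119, 122, 121, 121, 121, 119, 119, 120, 119]
275 [211, 209, 210, 209, 211, 213, 213, 212, 208, 169, 106, 106, 121, 129, 138, 145, 150, 155, 159, 163, 165, 168, 172, 175, 177, 176, 173, 172, 170, 166, 163, 159, 157, 151, 144, 136, 126, 130, 204, 216, 216, 212, 212, 209, 210, 209]
290 [217, 215, 212, 212, 212, 210, 209, 209, 209, 209, 176, 111, 113, 124, 133, 140, 146, 151, 156, 161, 164, 167, 169, 172, 177, 177, 173, 173, 170, 167, 166, 161, 157, 153, 146, 137, 129, 115, 200, 215, 216, 216, 212, 212, 212, 212]
```

```bash
python3 - <<'E'
from h import *
m=viewer.camera_model('wrist')
P=ray(m,[(328.5,174.5),(332.3,299)],.022)[:,:2]; d=P[0]-P[1]; a=np.degrees(np.arctan2(d[1],d[0])); c=P.mean(0)
print(c,np.linalg.norm(d),a); mv((c[0],c[1],.017,a))
E
```

```text
[ 0.45291802 -0.35185419] 0.10347529332717044 -27.423259643297907
row [ 0.  -0.  -2.3] [-0.0028  0.0099  0.1301] dist 0.13
```

{"fn": "play_rows", "kwargs": {"plan": [0,0,-2.3,-0.0028,0.0099,0.05,0.6,0,0,-2.3,-0.0028,0.0099,0.085,0.6,0,0,-2.3,-0.0028,0.0099,0.108,0.6,0,0,-2.3,-0.0028,0.0099,0.12,0.6,0,0,-2.3,-0.0028,0.0099,0.127,0.6,0,0,-2.3,-0.0028,0.0099,0.13,0.6,0,0,-2.3,-0.0028,0.0099,0.13,0.6,0,0,-2.3,-0.0028,0.0099,0.13,0.1,0,0,-2.3,-0.0028,0.0099,0.13,0.1,0,0,-2.3,-0.0028,0.0099,0.13,0.1,0,0,-2.3,-0.0028,0.0099,0.13,0.1,0,0,-2.3,-0.0028,0.0099,0.118,0.1,0,0,-2.3,-0.0028,0.0099,0.08,0.1,0,0,-2.3,-0.0028,0.0099,0.04,0.1,0,0,-2.3,-0.0028,0.0099,0.01,0.1,0,0,-2.3,-0.0028,0.0099,0.01,0.1,0,0,-2.3,-0.0028,0.0099,0.01,0.1,0,0,-2.3,-0.0028,0.0099,0.01,0.1], "squeeze": 60}}

```text
clock: 40.62
position: [0.452, -0.3519, 0.1359]
ee_rot: [0.971, -0.237, -0.001, -0.0]
ft_force: [-0.4, -0.5, -1.1]
grip_width: 0.264
grasp_force: 58.9
```

```bash
python3 - <<'E'
from h import *
st(); e=bay(0,-.0405); print(e,bay(0))
mv((e[0],e[1],.137,2.6),(e[0],e[1],.0435,2.6))
E
```

```text
t 40.62 p [ 0.452  -0.3519  0.1359] th -27.47 tilt [-0.002  0.001] F [-0.4 -0.5 -1.1] w 0.264 g 58.9
[ 0.6185983  -0.04602757] [ 0.6167611  -0.00556926]
row [ -0.    0.1 -30.1] [ 0.0067 -0.3483 -0.0011] dist 0.348
row [ -0.    0.1 -30.1] [ 0.0069 -0.3482  0.0924] dist 0.36
```

{"fn": "play_rows", "kwargs": {"plan": [0,0,-30.1,0.0067,-0.348,0,0.1,0,0,-30.1,0.0067,-0.348,0,0.1,0,0,-30.1,0.0067,-0.348,0,0.1,0,0,-30.1,0.0067,-0.348,0,0.1,0,0,-30.1,0.0067,-0.348,0,0.1,0,0,-30.1,0.0067,-0.348,0,0.1,0,0,-30.1,0.0067,-0.348,0,0.1,0,0,-30.1,0.0067,-0.348,0,0.1,0,0,-30.1,0.0067,-0.348,0.03,0.1,0,0,-30.1,0.0067,-0.348,0.055,0.1,0,0,-30.1,0.0067,-0.348,0.072,0.1,0,0,-30.1,0.0067,-0.348,0.084,0.1,0,0,-30.1,0.0067,-0.348,0.091,0.1,0,0,-30.1,0.0067,-0.348,0.093,0.1,0,0,-30.1,0.0067,-0.348,0.093,0.1,0,0,-30.1,0.0067,-0.348,0.093,0.1,0,0,-30.1,0.0067,-0.348,0.093,0.1]}}

```text
clock: 42.75
position: [0.6194, -0.0467, 0.0444]
ee_rot: [1.0, 0.023, 0.0, 0.0]
ft_force: [0.7, -0.6, -0.6]
grip_width: 0.267
grasp_force: 59.0
```

```bash
python3 - <<'E'
from h import *
st(); e=bay(0,-.0405); h=bay(0)
mv((e[0],e[1],.0376,2.6),(h[0],h[1],.0376,2.6))
E
```

```text
t 42.75 p [ 0.6194 -0.0467  0.0444] th 2.63 tilt [ 0.001 -0.   ] F [ 0.7 -0.6 -0.6] w 0.267 g 59.0
row [ 0. -0.  0.] [-0.0007 -0.0007  0.0068] dist 0.007
row [ 0. -0.  0.] [-0.0007 -0.0412  0.0068] dist 0.042
```

{"fn": "play_rows", "kwargs": {"plan": [0,0,0,-0.0007,-0.001,0.0035,0.1,0,0,0,-0.0007,-0.001,0.0066,0.1,0,0,0,-0.0007,-0.002,0.007,0.1,0,0,0,-0.0007,-0.006,0.007,0.1,0,0,0,-0.0007,-0.011,0.007,0.1,0,0,0,-0.0007,-0.014,0.007,0.1,0,0,0,-0.0007,-0.017,0.007,0.1,0,0,0,-0.0007,-0.02,0.007,0.1,0,0,0,-0.0007,-0.023,0.007,0.1,0,0,0,-0.0007,-0.026,0.007,0.1,0,0,0,-0.0007,-0.029,0.007,0.1,0,0,0,-0.0007,-0.032,0.007,0.1,0,0,0,-0.0007,-0.035,0.007,0.1,0,0,0,-0.0007,-0.038,0.007,0.1,0,0,0,-0.0007,-0.041,0.007,0.1,0,0,0,-0.0007,-0.043,0.007,0.1,0,0,0,-0.0007,-0.045,0.007,0.1,0,0,0,-0.0007,-0.0465,0.007,0.1,0,0,0,-0.0007,-0.0475,0.007,0.1,0,0,0,-0.0007,-0.0475,0.007,0.1], "squeeze": 80}}

```text
clock: 45.25
position: [0.6175, -0.0054, 0.038]
ee_rot: [1.0, 0.021, 0.001, 0.003]
ft_force: [0.7, -15.8, 7.4]
grip_width: 0.255
grasp_force: 85.6
```

```bash
python3 - <<'E'
from h import *
st(); mv((.6137,-.0056,.2,2.6),(.451,.24,.2,90.3))
E
```

```text
t 45.25 p [ 0.6175 -0.0054  0.038 ] th 2.38 tilt [ 0.002 -0.007] F [  0.7 -15.8   7.4] w 0.255 g 85.6
row [ 0.4 -0.1 -0.2] [-0.0034  0.0012 -0.162 ] dist 0.162
row [  0.4   0.2 -87.9] [-0.1558 -0.251  -0.164 ] dist 0.338
```

{"fn": "play_rows", "kwargs": {"plan": [0,0,0,0,0.003,0,0.1,0,0,0,0,0.0055,0,0.1,0,0,0,0,0.0055,0,0.45,0,0,0,0,0.0055,0,0.45,0,0,0,0,0.0055,0,0.45,0,0,0,0,0.0055,-0.02,0.45,0,0,0,0,0.0055,-0.06,0.45,0,0,0,0,0.0055,-0.11,0.45,0,0,0,0,0.0055,-0.164,0.45,0,0,-88,-0.154,-0.298,-0.164,0.32,0,0,-88,-0.154,-0.298,-0.164,0.32,0,0,-88,-0.154,-0.298,-0.164,0.32,0,0,-88,-0.154,-0.298,-0.164,0.32,0,0,-88,-0.154,-0.298,-0.164,0.32,0,0,-88,-0.154,-0.298,-0.164,0.32,0,0,-88,-0.154,-0.298,-0.164,0.32,0,0,-88,-0.154,-0.298,-0.164,0.32,0,0,-88,-0.154,-0.298,-0.164,0.32,0,0,-88,-0.154,-0.298,-0.164,0.32,0,0,-88,-0.154,-0.298,-0.164,0.32]}}

```text
clock: 47.75
position: [0.4488, 0.2913, 0.2013]
ee_rot: [0.704, 0.71, 0.0, 0.0]
ft_force: [-0.2, -0.6, -0.9]
grip_width: 0.317
grasp_force: 0.0
```

```bash
python3 - <<'E'
from h import *
snap('wrist'); st(); im,m=snap('wrist','w10.png')
hsv=cv2.cvtColor(im,cv2.COLOR_BGR2HSV)
k=cv2.inRange(hsv,(18,120,80),(32,255,255)); k=cv2.morphologyEx(k,cv2.MORPH_OPEN,np.ones((3,3)))
n,l,s,c=cv2.connectedComponentsWithStats(k)
for j in range(1,n):
    if s[j,4]>60: print(s[j],c[j].round())
print('expected lug top',proj(m,[[.4513,.2901,.056]]).round())
mv((.4513,.2914,.1,90.3),(.4513,.2914,.038,90.3))
E
```

```text
t 47.8 p [0.4488 0.2914 0.2012] th 90.51 tilt [ 0. -0.] F [ 0.3 -0.5  0.2] w 0.318 g 0.0
[315 200  15  58 810] [322. 229.]
[246 204  15  14 166] [253. 210.]
[  72  226   73   41 1794] [108. 245.]
expected lug top [[323. 233.]]
row [0.  0.  0.2] [0.     0.0025 0.1011] dist 0.101
row [0.  0.  0.2] [1.000e-04 2.500e-03 1.631e-01] dist 0.163
```

{"fn": "play_rows", "kwargs": {"plan": [0,0,0.2,0,0.0025,0.05,0.32,0,0,0.2,0,0.0025,0.1,0.32,0,0,0.2,0,0.0025,0.125,0.32,0,0,0.2,0,0.0025,0.145,0.32,0,0,0.2,0,0.0025,0.157,0.32,0,0,0.2,0,0.0025,0.162,0.32,0,0,0.2,0,0.0025,0.162,0.32,0,0,0.2,0,0.0025,0.162,0.1,0,0,0.2,0,0.0025,0.162,0.1,0,0,0.2,0,0.0025,0.162,0.1,0,0,0.2,0,0.0025,0.162,0.1], "squeeze": 40}}

```text
clock: 49.22
position: [0.4516, 0.2917, 0.0398]
ee_rot: [0.704, 0.71, 0.0, 0.0]
ft_force: [-2.0, -0.9, 5.4]
grip_width: 0.13
grasp_force: 40.3
```

```bash
python3 - <<'E'
from h import *
st(); p,r,o=tool()
t=np.radians(4.8); c=np.array([.4266,.0722]); R=np.array([[np.cos(t),-np.sin(t)],[np.sin(t),np.cos(t)]])
L=c+R@np.array([.030,.0013]); print(L)
mv((L[0],L[1],p[2],94.8))
E
```

```text
t 49.23 p [0.4516 0.2917 0.0398] th 90.43 tilt [0.001 0.   ] F [-2.  -0.9  5.4] w 0.13 g 40.3
[0.456386   0.07600578]
row [ 0.1 -0.  -4.4] [-2.157e-01  3.200e-03 -1.000e-04] dist 0.216
```

{"fn": "play_rows", "kwargs": {"plan": [0,0,0,-0.003,0,0,0.1,0,0,-0.2,-0.01,0.0001,0,0.1,0,0,-0.4,-0.021,0.0003,0,0.1,0,0,-0.7,-0.034,0.0005,0,0.1,0,0,-1,-0.048,0.0007,0,0.1,0,0,-1.3,-0.062,0.0009,0,0.1,0,0,-1.6,-0.077,0.0011,0,0.1,0,0,-1.9,-0.092,0.0014,0,0.1,0,0,-2.2,-0.107,0.0016,0,0.1,0,0,-2.5,-0.122,0.0018,0,0.1,0,0,-2.8,-0.137,0.002,0,0.1,0,0,-3.1,-0.152,0.0023,0,0.1,0,0,-3.4,-0.167,0.0025,0,0.1,0,0,-3.7,-0.181,0.0027,0,0.1,0,0,-4,-0.194,0.0029,0,0.1,0,0,-4.2,-0.204,0.003,0,0.1,0,0,-4.3,-0.211,0.0031,0,0.1,0,0,-4.4,-0.2145,0.0032,0,0.1,0,0,-4.4,-0.2155,0.0032,0,0.1,0,0,-4.4,-0.2155,0.0032,0,0.1]}}

```text
clock: 51.72
position: [0.4568, 0.0768, 0.0398]
ee_rot: [0.677, 0.736, 0.001, 0.0]
ft_force: [-0.8, 5.0, 5.3]
grip_width: 0.131
grasp_force: 40.3
```

```bash
python3 - <<'E'
from h import *
snap('scene'); st(); mv((.456386,.0763,.0395,94.8))
E
```

```text
t 51.77 p [0.4568 0.0768 0.0398] th 94.84 tilt [0.002 0.001] F [0.  4.8 5.4] w 0.133 g 40.3
row [ 0.1 -0.1  0. ] [-0.0005 -0.0005  0.0003] dist 0.001
```

{"fn": "play_rows", "kwargs": {"plan": [0,0,0,0,0,0,0.3,0,0,0,0,0,0,0.3,0,0,0,0,0,0,0.3,0,0,0,0,0,-0.01,0.3,0,0,0,0,0,-0.03,0.3,0,0,0,0,0,-0.06,0.3,0,0,0,0,0,-0.11,0.3,0,0,0,0,0,-0.16,0.3,0,0,0,0,0.09,-0.19,0.5,0,0,0,0,0.09,-0.19,0.5,0,0,0,0,0.09,-0.19,0.5,0,0,0,0,0.09,-0.19,0.5,0,0,0,0,0.09,-0.19,0.5]}}

```text
clock: 53.4
position: [0.5449, 0.0835, 0.2289]
ee_rot: [0.677, 0.736, -0.0, 0.0]
ft_force: [-0.3, -0.2, -0.2]
grip_width: 0.496
grasp_force: 0.0
```

```bash
python3 - <<'E'
from h import *
st(); im,m=snap('wrist','w11.png')
a=cv2.resize(im[0:360,80:480],None,fx=1.65,fy=1.65,interpolation=cv2.INTER_CUBIC); cv2.imwrite('pics/f.png',a); print(a.shape)
E
```

```text
t 53.4 p [0.5449 0.0835 0.2289] th 94.85 tilt [-0.001 -0.001] F [-0.3 -0.2 -0.2] w 0.496 g 0.0
(594, 660, 3)
```

View pics/f.png

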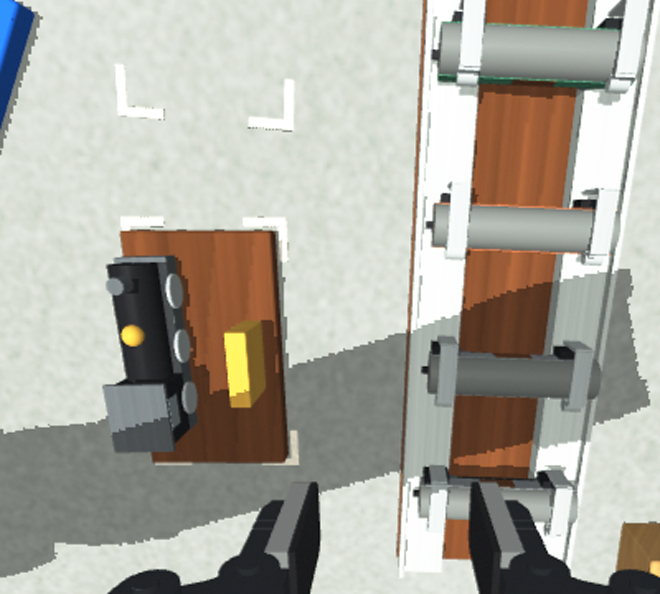

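All four vans lie under both clips, at crop rows 50, 230, 375 and 500. The loco stands on the plinth, which is inside the front marks. One numeric check before handing in.

```bash
python3 - <<'E'
from h import *
m=viewer.camera_model('wrist')
A=lambda u:(np.array(u)+.5)/1.65+[80-.5,-.5]
p=ray(m,A([(121,232),(275,231),(286,463)]),.016)[:,:2]; f=ray(m,A([(121,218),(285,218),(298,465)]),0)[:,:2]
for n,q in(('plinth',p),('marks outer',f)):
    d=q[1]-q[2]; print(n,(q*1000).round(1).tolist(),'centre',((q[0]+q[2])*500).round(1),'yaw',np.degrees(np.arctan2(-d[0],d[1])).round(1))
E
```

```text
plinth [[376.6, 142.5], [467.4, 150.8], [477.7, 1.6]] centre [427.1  72. ] yaw 3.9
marks outer [[369.6, 149.9], [470.1, 158.4], [483.4, -6.7]] centre [426.5  71.6] yaw 4.6
```

```bash
python3 -c "
from h import *
print(manip.hand_in())"
```

```text
the job is handed in; nothing more can be done
None
```

The job is handed in at about 53 s of the 208 s allowed: all four vans are home under their clips, and the plinth is back inside the front marks, within about 1 mm and 1°, with the locomotive still standing on it.

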